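Load the solvent tray and prime the pump

ROBOT

A 7-joint arm with a two-finger parallel gripper is mounted at the origin on the work surface. World frame = base frame: x ahead of the robot, y to its left, z up, the work surface at z = 0. Lengths are in m, angles in rad, forces in N, time in s.
With the tool pointing down it reaches from about 0.4 to 0.875 m from the base axis. Payload 19.3 kg.
Tool frame: the origin (TCP) lies at the very end of the fingers, on their centre line; the grasp point (between the pads) lies 19 mm behind it; y points along the fingers, x is the direction in which the jaws open and shut, and the axes are right-handed (so a half turn about y gives the same grasp; the last joint's range is limited). The gripper opens to 85 mm and grips with 20 to 120 N. Pads are 22 mm wide; open, the fingers measure 114 mm over their backs; the gripper's body (76 mm by 85 mm) begins 54 mm behind the grasp point. The pads swing forward as they close: fully open they stand 13 mm farther back than shut.
Start: joints at [1.268, 0.521, -0.036, 1.599, 0.021, 1.021, -0.113], TCP at [0.144, -0.608, 0.195] pointing down, gripper open.
Joint ranges: [-2.91, 2.91], [-0.3, 2.13], [-1.5, 1.42], [0.17, 2.43], [-1.26, 4.41], [0.16, 1.93], [-2.52, 2.52]. Speed limits (rad/s): [1.89, 1.89, 2.39, 2.39, 3.01, 3.01, 3.01].

INTERFACE

Orientations are given as [roll, pitch, yaw] about the fixed x, y, z axes, in that order (R = Rz(yaw) Ry(pitch) Rx(roll)).
In Python, from workcell import bot gives the robot as it stands. The module is installed in compiled form; this text tells all that it offers.
- The arm moves only by the shell command python3 -m crank 'ROWS' [FORCE]. ROWS is JSON, a list of rows, each an object of numbers: "hand": the closure, from 0 (fully open) to 1 (shut); "dx", "dy", "dz": the shift along the tool's x, y, z in mm; "yaw": the turn about the tool's y in rad. In form: [{"hand": .., "dx": .., "dy": .., "dz": .., "yaw": ..}, ...]. A call has 1 to 12 rows; each row is the pose to reach, as a shift and turn from the pose commanded when the call began, along the tool's axes at that moment; what a row does not reach only later rows make up. A row lasts 1/12 s, in which the tool goes at most 41.7 mm and 7.16 degrees, less where a joint would pass 70% of its speed; a pose out of reach is approached as far as the arm can. A call with a gripper value outside its range is refused whole. The fingers move at their own pace and stop on an object; FORCE is the grip in N (left out, the last holds). Time passes only in rows, so rows that repeat a pose let the fingers close. It gives the time, the measured TCP pose, the force and the opening at its end, in the units of the state.
- bot.observe(): the state, without advancing time (a new reading comes with each control period).
- bot.grab_frame(name): name is "scene" or "top" or "wrist"; returns the picture (480x640x3 uint8, red, green, blue); there is no depth.
- bot.camera_info(name): a dict with "fx", "fy", "cx", "cy" (pixels), "rvec" (rotation vector, rad) and "tvec" (3), from world to camera coordinates, as OpenCV has them. Camera axes: x right, y down, z forward; pixel columns grow to the right and rows downward; lengths in m; the calibration is good to about 2 mm. A picture is of the moment at which its call begins: read the wrist's pose just before it. camera_info takes no time and is no camera call; for the wrist camera it gives the pose at the moment of the call.
- bot.job_done(): hands the job in, once; it reports no verdict.
The state is a dict: "clock": time; "qpos": joint angles; "qd": joint speeds; "joint_efforts": joint torques, N m; "position": TCP position; "tool_rot": TCP orientation; "force": force on the tool from outside, world axes, zero at the start; "moment": the same for the moment, N m; "grip_width": finger opening in m.
Only numpy, scipy, OpenCV 4.12 (cv2) and the standard library are available. Lean on these libraries where they do the work, as an engineer would, in place of code of your own. Each camera call takes 0.05 s, during which the arm holds its last target.

TASK

Lift both solvent bottles over the lip of the tray on the low white module and set them down gently, upright, each in the bay whose liner matches its cap colour. Only then wake the pump by pressing the green key on the control box just to its first click and holding it there for a moment (half a second or more), and after that press the key fully down to start priming, and let it come back up. Keep the bottles upright all the time, do not let them fall, and do not disturb the beaker, vial rack or jar.

Things in the scene. Friction and masses are not known exactly. Their poses are not given: they have to be found in the camera images.
- blue_bottle: Loose amber glass bottle, blue screw cap, white blank label. Straight round body 56 mm in diameter from 0 to 66 mm height, shoulder up to 78 mm, cap 44 mm in diameter from 78 to 98 mm (top). About 110 to 230 g. Origin at the centre of its underside, z up along the bottle. Starts upright on the bench.
- orange_bottle: The same bottle with an orange cap. The two bottles may start in each other's place.
- solvent_tray: Fixed white module 150 x 240 x 60 mm (x, y, z) carrying a grey tray; origin at the centre of its underside on the bench, long side along its y. The tray's outside is 108 (x) by 212 mm (y), with two bays side by side along y, each 100 x 100 mm inside, bay centres at y = +52 and -52 mm. Floor of the tray at z = 64 mm; the lip all round and the wall between the bays are 4 mm thick with their top at z = 96 mm (32 mm above the floor). The module is turned by up to 0.3 rad.
- blue_liner: Blue square liner 96 x 96 x 2 mm, fixed on the floor of one bay (either bay, changes from start to start). Origin at the centre of its underside (64 mm above the bench), so a bottle on it stands 66 mm above the bench.
- orange_liner: Orange square liner, the same, in the other bay.
- key_top (a point): Centre of the top face of the square green key, 42 x 42 mm, on the fixed white pump control box (120 x 130 x 50 mm, turned by up to 0.3 rad). Unpressed it is 68 mm above the bench. It is pushed straight down. First stage: 6 mm of travel, 1 N rising to 3 N, then a firm stop (the first click). It stays there until the push exceeds 7 N; second stage: 6 mm more, 7 N rising to 11 N, to the bottom. It springs back when let go. The first click is felt as a push between 4 and 6 N.
- key_first (a joint): First-stage travel of the green key in m: 0 = up, 0.006 = at the first click.
- key_full (a joint): Second-stage travel of the green key in m: 0 = not beyond the first click, 0.006 = fully down.
- beaker: Loose glass beaker, 70 mm in diameter, 85 mm tall, a bystander; origin at the centre of its underside.
- vial_rack: Loose white rack of small blue-capped vials, 70 x 120 x 48 mm, a bystander; origin at the centre of its underside.
- jar: Loose closed jar, 64 mm in diameter, 85 mm tall, a bystander; origin at the centre of its underside.
There are look-alikes about, which are no part of the job. What is shaped like the blue_bottle but black or purple is not meant.

How it is judged:
On the way, in this order (a step that is already met when the one before it is completed fails the run):
1. both bottles stand released behind the lip, each in the bay of its own colour (horizontal distance between blue_bottle and blue_liner below 0.035 m and z of blue_bottle in the frame of blue_liner between -0.003 and 0.006 m and angle between each of blue_bottle, orange_bottle's own z axis and vertical below 0.12 rad and horizontal distance between orange_bottle and orange_liner below 0.035 m and z of orange_bottle in the frame of orange_liner between -0.003 and 0.006 m and contact force between the fingers and blue_bottle below 0.2 N and contact force between the fingers and orange_bottle below 0.2 N and linear speed of each of blue_bottle, orange_bottle below 0.03 m/s), for 0.2 s.
2. the key is held at its first click (first stage down by more than 4 mm, second stage by less than 1.5 mm) for 0.4 s (value of joint key_first above 0.004 m and value of joint key_full below 0.0015 m), for 0.4 s.
3. the key is pressed fully down (second stage by more than 4.5 mm) (value of joint key_full above 0.0045 m), for 0.05 s.
At the end, for the whole second after the job is handed in: Each bottle stands upright (within 0.12 rad), at rest and released, on the liner of its own cap colour (centres within 35 mm horizontally, underside on the bay floor), and the key is back up (first stage under 2 mm, second stage under 1.5 mm) (all of step 1 and value of joint key_first below 0.002 m and value of joint key_full below 0.0015 m); the robot touches nothing.
It fails at once if a bottle is tipped by more than 0.6 rad (angle between any of blue_bottle, orange_bottle's own z axis and vertical above 0.6 rad).
It fails at once if a bottle is dropped: it moves faster than 0.75 m/s while not held (a fall of about 30 mm) ((linear speed of blue_bottle above 0.75 m/s and contact force between the fingers and blue_bottle below 0.1 N) or (linear speed of orange_bottle above 0.75 m/s and contact force between the fingers and orange_bottle below 0.1 N)).
It fails at once if the key is pressed before both bottles are in their bays (value of joint key_first above 0.003 m and not (horizontal distance between blue_bottle and blue_liner below 0.035 m and z of blue_bottle in the frame of blue_liner between -0.003 and 0.006 m and angle between each of blue_bottle, orange_bottle's own z axis and vertical below 0.12 rad and horizontal distance between orange_bottle and orange_liner below 0.035 m and z of orange_bottle in the frame of orange_liner between -0.003 and 0.006 m)).
It fails at once if the beaker, vial rack or jar is moved by more than 25 mm (distance of any of beaker, vial_rack, jar from where it was at the start of the episode above 0.025 m).
It also fails if it takes over 72 s, if anything falls off the work surface, if the arm or the gripper's body presses on something with over 40 N, if the wrist force passes 120 N, or if a joint passes its speed limit or range.

## Working session

There is one attempt and no reset: what is moved stays moved. The work goes in short steps, Python scripts to look and compute and a shell command to move; the robot and the scene stay as the last step left them, time stands still between calls to the robot, and variables do not carry over. Pictures are saved under pics/ and viewed, and the job is handed in when it is done.

```bash
mkdir -p pics; ls; python3 - <<'E'
from workcell import bot
import cv2
s=bot.observe()
for k,v in s.items(): print(k,v)
for n in ["scene","top","wrist"]:
    print(n,bot.camera_info(n))
    cv2.imwrite(f"pics/{n}0.png",bot.grab_frame(n)[:,:,::-1])
E
```

```text
pics
clock 0.0
qpos [ 1.26781239  0.52203565 -0.03632189  1.59997107  0.02119055  1.02109535
 -0.11279901]
qd [-0.00071922  0.00137673  0.0015964   0.0002255  -0.00113753 -0.00115048
 -0.00059007]
joint_efforts [-7.05337370e-04 -9.27112269e+01  1.97973333e+00 -3.69933987e+01
  1.79147412e-02  8.19003879e-03  1.21277512e-05]
position [ 0.14405826 -0.60779911  0.19432555]
tool_rot [-1.57087032e+00  1.12236732e-03 -1.33803180e+00]
force [ 0.33136073  0.11359702 -0.62294627]
moment [-0.03263369 -0.04407869  0.01217368]
grip_width 0.08537894091444041
scene {'fx': 558.3591917696709, 'fy': 558.3591917696709, 'cx': 318.04860586218825, 'cy': 245.97623592488185, 'rvec': array([ 1.13624818,  2.52878802, -0.83719841]), 'tvec': array([ 0.39786584, -0.27329761,  1.47221363])}
top {'fx': 485.19352585235436, 'fy': 485.19352585235436, 'cx': 324.0155870672427, 'cy': 233.24075713346488, 'rvec': array([ 2.19448311, -2.1594979 ,  0.09402521]), 'tvec': array([-0.06254729,  0.58104956,  1.26256557])}
wrist {'fx': 336.90611715265044, 'fy': 336.90611715265044, 'cx': 324.03757198635935, 'cy': 239.86872224347968, 'rvec': array([-2.29406134,  1.81407903,  0.242053  ]), 'tvec': array([-0.62403279, -0.03432223,  0.37770192])}
```

View pics/scene0.png

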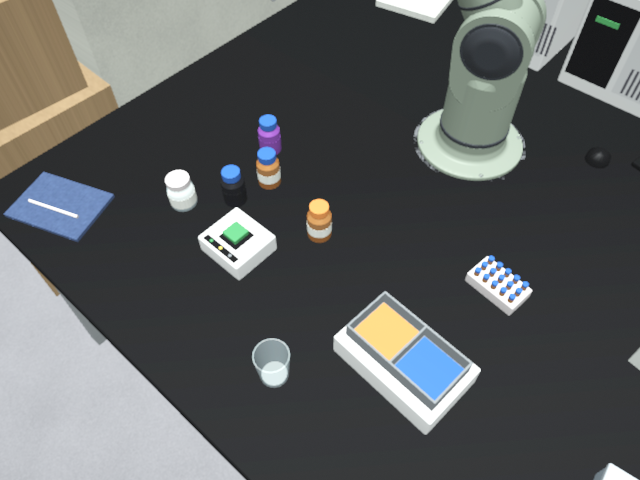

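View pics/top0.png

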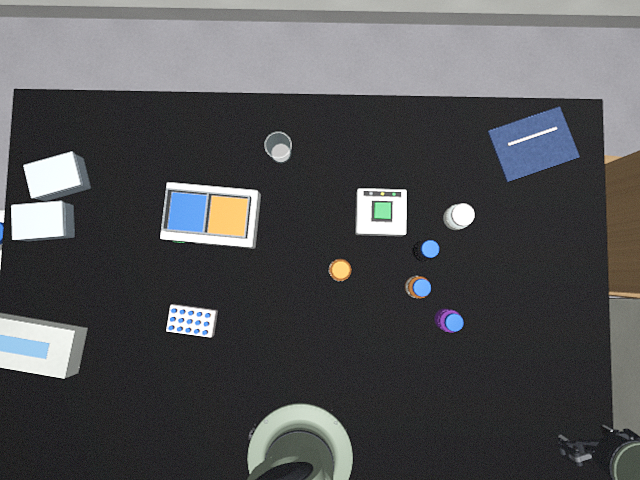

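View pics/wrist0.png

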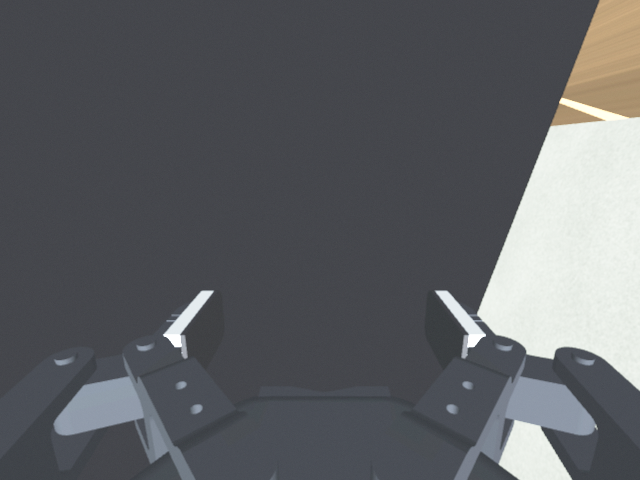

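The top view shows the blue bottle's cap at about (421,288) and the orange one's at (340,270). The blue liner is at (188,212), the orange liner at (229,216) and the green key at (382,211). The decoys are black (430,249) and purple (452,322). Bystanders are the jar (460,216), rack (191,321) and beaker (278,147). Next I'll measure them.

```bash
cat > h.py <<'E'
import numpy as np, cv2
from workcell import bot
def cam(n):
    c=bot.camera_info(n); R=cv2.Rodrigues(np.array(c['rvec']))[0]; t=np.array(c['tvec'])
    return c,R,t
def cast(ci,uv,z):
    c,R,t=ci; d=R.T@np.array([(uv[0]-c['cx'])/c['fx'],(uv[1]-c['cy'])/c['fy'],1]); o=-R.T@t
    return o+d*(z-o[2])/d[2]
def proj(ci,p):
    c,R,t=ci; q=R@np.array(p)+t; return np.array([c['fx']*q[0]/q[2]+c['cx'],c['fy']*q[1]/q[2]+c['cy']])
def blobs(img,lo,hi,amin=40):
    hsv=cv2.cvtColor(img,cv2.COLOR_RGB2HSV); m=cv2.inRange(hsv,np.array(lo),np.array(hi))
    cs,_=cv2.findContours(m,cv2.RETR_EXTERNAL,cv2.CHAIN_APPROX_NONE)
    return [c for c in cs if cv2.contourArea(c)>amin]
E
python3 - <<'E'
from h import *
for n in ["top","scene"]:
    im=cv2.imread(f"pics/{n}0.png")[:,:,::-1].copy(); ci=cam(n)
    for col,lo,hi in [("blue",(100,120,120),(120,255,255)),("orange",(10,120,200),(25,255,255)),("green",(60,120,80),(85,255,255))]:
        for c in blobs(im,lo,hi):
            m=cv2.moments(c); uv=(m['m10']/m['m00'],m['m01']/m['m00']); r=cv2.minAreaRect(c)
            box=[cast(ci,p,.067) for p in cv2.boxPoints(r)]
            e=max([(box[1]-box[0]),(box[2]-box[1])],key=lambda v:np.hypot(*v[:2]))
            print(n,col,np.round(uv,1),cv2.contourArea(c),"z.067",cast(ci,uv,.067)[:2].round(4),"z.098",cast(ci,uv,.098)[:2].round(4),np.round(np.degrees(np.arctan2(e[1],e[0])),1), np.linalg.norm(box[1]-box[0]).round(3),np.linalg.norm(box[2]-box[1]).round(3))
E
```

```text
top blue [454.1 322.1] 237.0 z.067 [ 0.3581 -0.3856] z.098 [ 0.361  -0.3773] -134.5 0.043 0.046
top blue [421.6 287.2] 225.0 z.067 [ 0.4446 -0.3035] z.098 [ 0.4453 -0.2973] -89.1 0.043 0.04
top blue [429.9 248.4] 237.0 z.067 [ 0.5438 -0.325 ] z.098 [ 0.542  -0.3182] -89.1 0.046 0.044
top blue [186.9 211.9] 1153.5 z.067 [0.6279 0.3011] z.098 [0.624  0.2922] -3.8 0.095 0.089
top orange [340.5 269.2] 236.0 z.067 [ 0.4869 -0.0968] z.098 [ 0.4865 -0.0957] -62.6 0.046 0.044
top orange [227.5 215.5] 1179.0 z.067 [0.6201 0.1961] z.098 [0.6164 0.1899] -3.3 0.093 0.09
scene blue [429.1 367.7] 2063.0 z.067 [0.624  0.2993] z.098 [0.6385 0.3039] 83.6 0.087 0.097
scene blue [230.3 173.5] 290.0 z.067 [ 0.5304 -0.3373] z.098 [ 0.5479 -0.3122] 52.4 0.046 0.064
scene blue [266.2 155.1] 251.5 z.067 [ 0.4308 -0.3168] z.098 [ 0.4515 -0.2923] 44.4 0.044 0.058
scene blue [267.4 122. ] 237.0 z.067 [ 0.3442 -0.3987] z.098 [ 0.3677 -0.3717] 44.4 0.047 0.065
scene orange [318.3 211.3] 398.5 z.067 [ 0.4798 -0.1028] z.098 [ 0.4989 -0.0853] 41.1 0.05 0.073
scene orange [267.  166.6] 82.0 z.067 [ 0.4571 -0.2878] z.098 [ 0.477  -0.2643] 131.2 0.048 0.027
scene green [607.1  22.1] 142.0 z.067 [-0.6431  0.056 ] z.098 [-0.5878  0.0684] 90.2 0.038 0.073
```

```bash
python3 - <<'E'
import cv2
im=cv2.imread("pics/top0.png")
cv2.imwrite("pics/topA.png",cv2.resize(im[180:345,320:485],(660,600),interpolation=cv2.INTER_NEAREST)[:600])
E
```

```text
(no output)
```

View pics/topA.png

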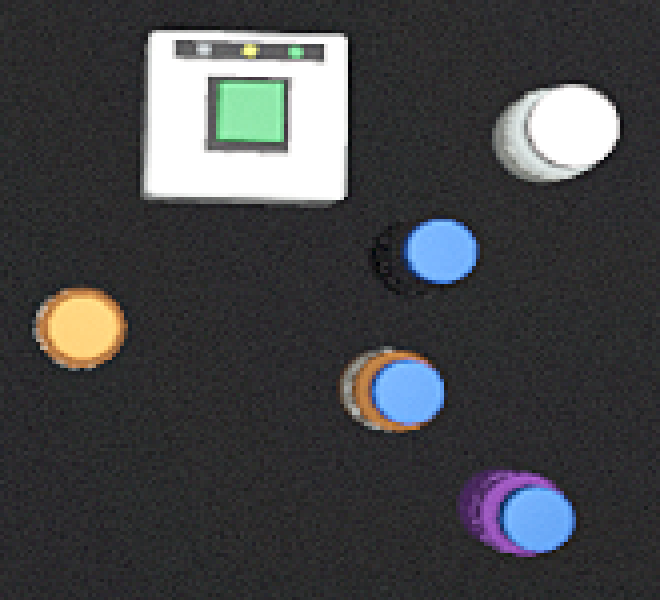

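The zoom confirms the amber blue-capped bottle at about (421,288), between the black and purple decoys. I'll work out the first move to above the blue bottle.

```bash
cat >> h.py <<'E'
from scipy.spatial.transform import Rotation as Ro
def rot(s): return Ro.from_euler('xyz',s['tool_rot']).as_matrix()
def delta(target,yaw=None):
    s=bot.observe(); R=rot(s); d=R.T@(np.array(target)-s['position'])*1000
    print("TCP",np.round(s['position'],4),"rot",np.round(s['tool_rot'],3),"t",round(s['clock'],2),"F",np.round(s['force'],1),"w",round(s['grip_width'],4))
    print("dx dy dz",d.round(1), "yaw", None if yaw is None else round(-(yaw-s['tool_rot'][2]),3))
E
python3 - <<'E'
from h import *
im=cv2.imread("pics/top0.png")[:,:,::-1].copy(); ci=cam("top")
for c in blobs(im,(55,70,100),(90,255,255),100):
    r=cv2.minAreaRect(c);print("key",r,cast(ci,r[0],.068),cv2.contourArea(c))
im=cv2.imread("pics/scene0.png")[:,:,::-1].copy(); ci=cam("scene")
for c in blobs(im,(55,70,100),(90,255,255),100):
    r=cv2.minAreaRect(c);print("key",r,cast(ci,r[0],.068),cv2.contourArea(c))
delta([.445,-.2975,.195])
E
```

```text
key ((382.0, 210.0), (16.0, 16.0), 90.0) [ 0.6407608  -0.20164351  0.068     ] 255.5
key ((235.25003051757812, 232.25003051757812), (19.091880798339844, 19.798988342285156), 45.0) [ 0.64408278 -0.19872982  0.068     ] 309.0
key ((607.05419921875, 22.05926513671875), (24.697757720947266, 6.8206024169921875), 21.037511825561523) [-0.64133278  0.05624825  0.068     ] 141.5
TCP [ 0.1441 -0.6079  0.1945] rot [-1.571e+00  1.000e-03 -1.338e+00] t 0.15 F [-0.5  0.1  1.4] w 0.0852
dx dy dz [-2.326e+02 -3.000e-01  3.644e+02] yaw None
```

```bash
python3 -m crank '[{"hand":0,"dx":-20,"dy":0,"dz":30},{"hand":0,"dx":-40,"dy":0,"dz":63},{"hand":0,"dx":-60,"dy":0,"dz":94},{"hand":0,"dx":-80,"dy":0,"dz":125},{"hand":0,"dx":-100,"dy":0,"dz":157},{"hand":0,"dx":-120,"dy":0,"dz":188},{"hand":0,"dx":-140,"dy":0,"dz":219},{"hand":0,"dx":-160,"dy":0,"dz":251},{"hand":0,"dx":-180,"dy":0,"dz":282},{"hand":0,"dx":-200,"dy":0,"dz":313},{"hand":0,"dx":-220,"dy":0,"dz":345},{"hand":0,"dx":-232,"dy":0,"dz":364}]' 30
python3 -m crank '[{"hand":0},{"hand":0}]'
python3 - <<'E'
from h import *
delta([.445,-.2975,.029]); ci=cam("wrist"); print(proj(ci,[.445,-.2975,.098]))
cv2.imwrite("pics/w1.png",bot.grab_frame("wrist")[:,:,::-1])
E
```

```text
TCP [ 0.1441 -0.6079  0.1945] rot [-1.571e+00  1.000e-03 -1.338e+00] t 0.15 F [-0.5  0.1  1.4] w 0.0852
dx dy dz [-232.5  165.7  364.4] yaw None
[ -92.73419376 -407.28820461]$[0]: bad value
$[0]: bad value
```

View pics/w1.png

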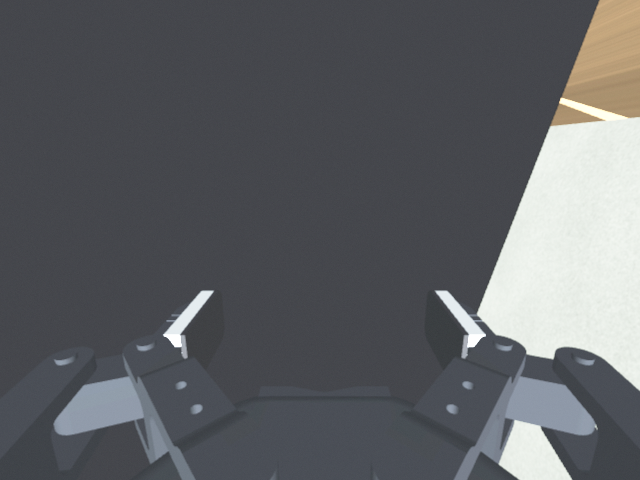

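The call was refused because every row needs all the fields. The arm hasn't moved, so the picture is unchanged. I'll retry with complete rows.

```bash
python3 -m crank '[{"hand":0,"dx":-20,"dy":0,"dz":30,"yaw":0},{"hand":0,"dx":-40,"dy":0,"dz":63,"yaw":0},{"hand":0,"dx":-60,"dy":0,"dz":94,"yaw":0},{"hand":0,"dx":-80,"dy":0,"dz":125,"yaw":0},{"hand":0,"dx":-100,"dy":0,"dz":157,"yaw":0},{"hand":0,"dx":-120,"dy":0,"dz":188,"yaw":0},{"hand":0,"dx":-140,"dy":0,"dz":219,"yaw":0},{"hand":0,"dx":-160,"dy":0,"dz":251,"yaw":0},{"hand":0,"dx":-180,"dy":0,"dz":282,"yaw":0},{"hand":0,"dx":-195,"dy":0,"dz":306,"yaw":0},{"hand":0,"dx":-200,"dy":0,"dz":314,"yaw":0},{"hand":0,"dx":-200,"dy":0,"dz":314,"yaw":0}]' 30
python3 - <<'E'
from h import *
delta([.445,-.2975,.029]); ci=cam("wrist"); print(proj(ci,[.445,-.2975,.098]))
cv2.imwrite("pics/w2.png",bot.grab_frame("wrist")[:,:,::-1])
E
```

```text
clock: 1.2
position: [0.4054, -0.339, 0.1949]
tool_rot: [-1.57, 0.0, -1.334]
force: [-0.2, -0.9, 0.3]
grip_width: 0.0856
TCP [ 0.4054 -0.339   0.1949] rot [-1.57   0.    -1.334] t 1.2 F [-0.2 -0.9  0.3] w 0.0856
dx dy dz [-31.  165.9  48.1] yaw None
[286.02087454 171.0016748 ]
```

View pics/w2.png

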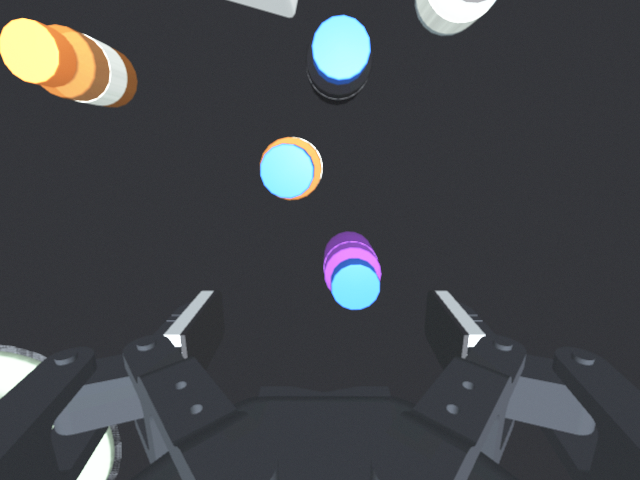

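The blue cap is at (287,171), within a pixel of the prediction of (286,171). I'll centre over it and descend part way.

```bash
python3 -m crank '[{"hand":0,"dx":-16,"dy":0,"dz":25,"yaw":0},{"hand":0,"dx":-31,"dy":0,"dz":49,"yaw":0},{"hand":0,"dx":-31,"dy":25,"dz":49,"yaw":0},{"hand":0,"dx":-31,"dy":50,"dz":49,"yaw":0},{"hand":0,"dx":-31,"dy":60,"dz":49,"yaw":0},{"hand":0,"dx":-31,"dy":60,"dz":49,"yaw":0},{"hand":0,"dx":-31,"dy":60,"dz":49,"yaw":0}]'
python3 - <<'E'
from h import *
delta([.445,-.2975,.029])
E
```

```text
clock: 1.83
position: [0.4434, -0.3006, 0.1352]
tool_rot: [-1.571, 0.0, -1.34]
force: [0.6, -0.2, 0.5]
grip_width: 0.0855
TCP [ 0.4434 -0.3006  0.1352] rot [-1.571  0.    -1.34 ] t 1.83 F [ 0.6 -0.2  0.5] w 0.0855
dx dy dz [ -2.7 106.2   2.3] yaw None
```

```bash
python3 -m crank '[{"hand":0,"dx":-3,"dy":20,"dz":2,"yaw":0},{"hand":0,"dx":-3,"dy":40,"dz":2,"yaw":0},{"hand":0,"dx":-3,"dy":60,"dz":2,"yaw":0},{"hand":0,"dx":-3,"dy":80,"dz":2,"yaw":0},{"hand":0,"dx":-3,"dy":95,"dz":2,"yaw":0},{"hand":0,"dx":-3,"dy":106,"dz":2,"yaw":0},{"hand":0,"dx":-3,"dy":106,"dz":2,"yaw":0},{"hand":0,"dx":-3,"dy":106,"dz":2,"yaw":0}]'
python3 - <<'E'
from h import *
delta([.445,-.2975,.029])
cv2.imwrite("pics/w3.png",bot.grab_frame("wrist")[:,:,::-1])
E
```

```text
clock: 2.5
position: [0.4456, -0.2968, 0.0297]
tool_rot: [-1.571, -0.0, -1.339]
force: [-0.6, -0.0, -0.8]
grip_width: 0.0859
TCP [ 0.4456 -0.2968  0.0297] rot [-1.571 -0.    -1.339] t 2.5 F [-0.6 -0.  -0.8] w 0.0859
dx dy dz [ 0.6  0.7 -0.7] yaw None
```

View pics/w3.png

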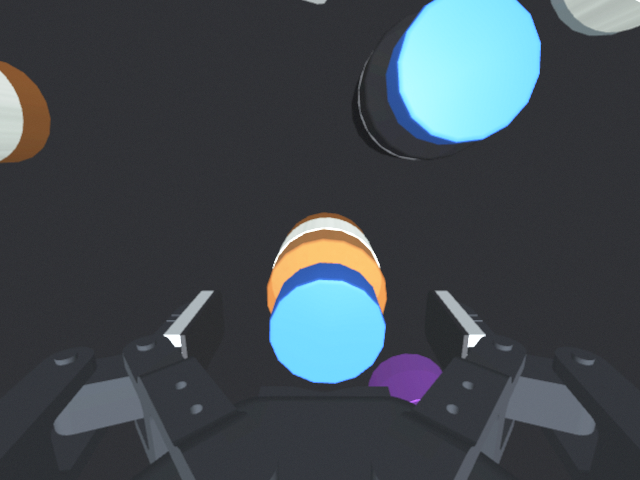

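The blue bottle's cap is at (327,331), centred between the pads and clear of the decoys. I'll close on it.

```bash
python3 -m crank '[{"hand":1,"dx":0,"dy":0,"dz":0,"yaw":0},{"hand":1,"dx":0,"dy":0,"dz":0,"yaw":0},{"hand":1,"dx":0,"dy":0,"dz":0,"yaw":0},{"hand":1,"dx":0,"dy":0,"dz":0,"yaw":0},{"hand":1,"dx":0,"dy":0,"dz":0,"yaw":0},{"hand":1,"dx":0,"dy":0,"dz":0,"yaw":0},{"hand":1,"dx":0,"dy":0,"dz":0,"yaw":0},{"hand":1,"dx":0,"dy":0,"dz":0,"yaw":0}]' 35
python3 -m crank '[{"hand":1,"dx":0,"dy":-6,"dz":0,"yaw":0},{"hand":1,"dx":0,"dy":-14,"dz":0,"yaw":0},{"hand":1,"dx":0,"dy":-22,"dz":0,"yaw":0},{"hand":1,"dx":0,"dy":-30,"dz":0,"yaw":0},{"hand":1,"dx":0,"dy":-40,"dz":0,"yaw":0},{"hand":1,"dx":0,"dy":-40,"dz":0,"yaw":0}]'
python3 - <<'E'
from h import *
delta([.445,-.2975,.24])
cv2.imwrite("pics/w4.png",bot.grab_frame("wrist")[:,:,::-1])
cv2.imwrite("pics/s4.png",bot.grab_frame("scene")[100:300,150:400,::-1])
E
```

```text
clock: 3.22
position: [0.4459, -0.2969, 0.0301]
tool_rot: [-1.57, -0.001, -1.338]
force: [-3.7, -0.1, 19.1]
grip_width: 0.0453
clock: 3.72
position: [0.4461, -0.2968, 0.0709]
tool_rot: [-1.569, -0.002, -1.338]
force: [0.7, -0.4, -1.1]
grip_width: 0.0428
TCP [ 0.4461 -0.2968  0.0709] rot [-1.569 -0.002 -1.338] t 3.72 F [ 0.7 -0.4 -1.1] w 0.0428
dx dy dz [   0.7 -169.1   -1. ] yaw None
```

View pics/w4.png

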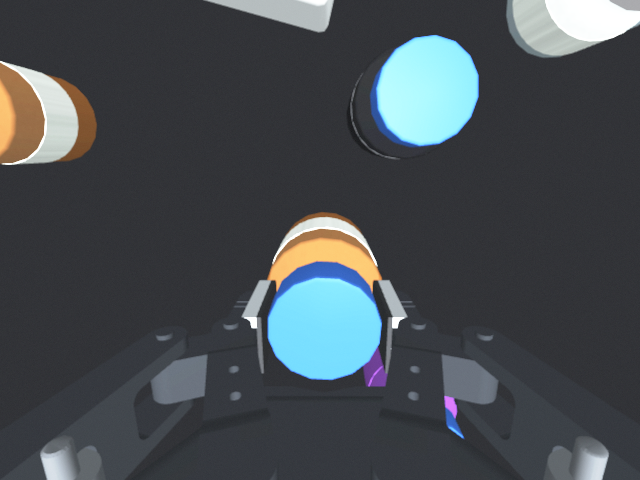

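View pics/s4.png

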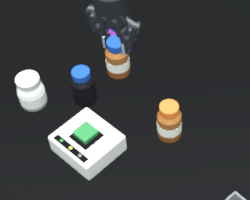

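The reported opening of 43 mm is narrower than the 56 mm body, so it seems to be holding the cap. I'll look closer before moving on.

```bash
python3 - <<'E'
from h import *
im=bot.grab_frame("scene"); ci=cam("scene")
s=bot.observe();p=s['position']
for z in [0,.04,.0709,.098,.14]: print(z,proj(ci,[.4453,-.2973,z]).round(1))
cv2.imwrite("pics/s5.png",cv2.resize(im[70:220,200:340],(700,750)[0:2],interpolation=cv2.INTER_CUBIC)[:600,:,::-1])
E
```

```text
0 [269.9 181.2]
0.04 [268.6 169.9]
0.0709 [267.5 160.9]
0.098 [266.5 152.7]
0.14 [265.  139.4]
```

View pics/s5.png

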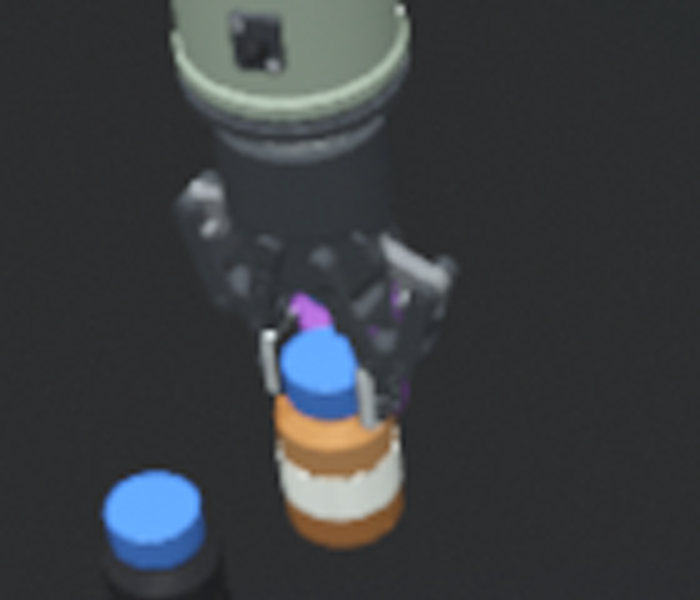

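```bash
python3 - <<'E'
from h import *
ci=cam("wrist");s=bot.observe();R=rot(s);p=s['position']
for back in [0,10,19,30,40,50,73]:
    print(back,[proj(ci,p+R@np.array([sx*.0215,-back/1000,0])).round(0) for sx in(-1,1)])
sc=cam("scene")
for back in [0,19,30,40,50]:
    print(back,[proj(sc,p+R@np.array([sx*.0215,-back/1000,0])).round(1) for sx in(-1,1)])
print("cam pos in tool",(R.T@(-ci[1].T@ci[2]-p)*1000).round(1))
E
```

```text
0 [array([287., 269.]), array([363., 269.])]
10 [array([285., 276.]), array([365., 276.])]
19 [array([283., 282.]), array([367., 282.])]
30 [array([280., 291.]), array([370., 291.])]
40 [array([277., 300.]), array([373., 300.])]
50 [array([274., 310.]), array([377., 310.])]
73 [array([265., 340.]), array([386., 340.])]
0 [array([275.5, 164.7]), array([260.3, 158.7])]
19 [array([275., 159.]), array([259.5, 153. ])]
30 [array([274.6, 155.6]), array([259.1, 149.6])]
40 [array([274.3, 152.5]), array([258.7, 146.5])]
50 [array([274. , 149.4]), array([258.3, 143.4])]
cam pos in tool [  -0.6 -178.8   65.5]
```

The bottle is clear of the bench and upright. The fingertips sit about 35 mm higher than the stated TCP implies, so it is held by the cap rather than the body. That hold is usable and keeps the fingers above the lip. I'll raise the grip force, lift, and check for slip.

```bash
python3 -m crank '[{"hand":1,"dx":0,"dy":0,"dz":0,"yaw":0},{"hand":1,"dx":0,"dy":-8,"dz":0,"yaw":0},{"hand":1,"dx":0,"dy":-20,"dz":0,"yaw":0},{"hand":1,"dx":0,"dy":-36,"dz":0,"yaw":0},{"hand":1,"dx":0,"dy":-54,"dz":0,"yaw":0},{"hand":1,"dx":0,"dy":-74,"dz":0,"yaw":0},{"hand":1,"dx":0,"dy":-95,"dz":0,"yaw":0},{"hand":1,"dx":0,"dy":-115,"dz":0,"yaw":0},{"hand":1,"dx":0,"dy":-135,"dz":0,"yaw":0},{"hand":1,"dx":0,"dy":-152,"dz":0,"yaw":0},{"hand":1,"dx":0,"dy":-165,"dz":0,"yaw":0},{"hand":1,"dx":0,"dy":-169,"dz":0,"yaw":0}]' 60
python3 - <<'E'
from h import *
delta([.626,.300,.24],-.07)
cv2.imwrite("pics/w6.png",bot.grab_frame("wrist")[:,:,::-1])
E
```

```text
clock: 4.87
position: [0.4459, -0.2965, 0.2401]
tool_rot: [-1.569, -0.002, -1.338]
force: [0.7, -0.8, -2.3]
grip_width: 0.0421
TCP [ 0.4459 -0.2965  0.2401] rot [-1.569 -0.002 -1.338] t 4.87 F [ 0.7 -0.8 -2.3] w 0.0421
dx dy dz [-5.389e+02 -3.000e-01  3.128e+02] yaw -1.268
```

View pics/w6.png

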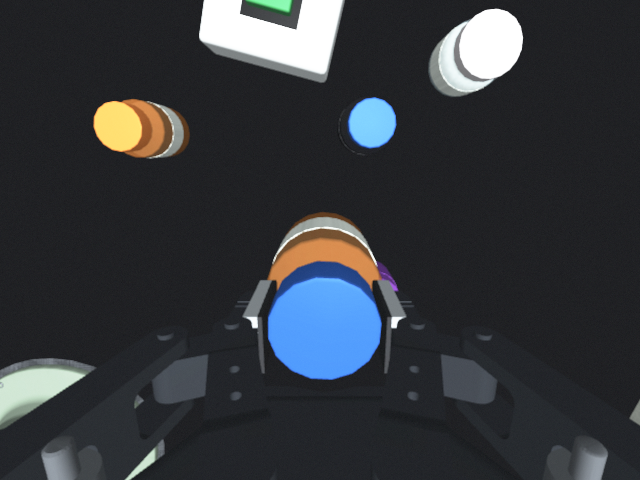

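The cap is still at about (325,322) in the wrist view, so it isn't slipping. I'll carry it towards the tray in two calls.

```bash
python3 -m crank '[{"hand":1,"dx":-8,"dy":0,"dz":5,"yaw":-0.03},{"hand":1,"dx":-26,"dy":0,"dz":15,"yaw":-0.08},{"hand":1,"dx":-51,"dy":0,"dz":30,"yaw":-0.15},{"hand":1,"dx":-78,"dy":0,"dz":45,"yaw":-0.22},{"hand":1,"dx":-105,"dy":0,"dz":61,"yaw":-0.29},{"hand":1,"dx":-132,"dy":0,"dz":77,"yaw":-0.36},{"hand":1,"dx":-159,"dy":0,"dz":92,"yaw":-0.43},{"hand":1,"dx":-186,"dy":0,"dz":108,"yaw":-0.5},{"hand":1,"dx":-210,"dy":0,"dz":122,"yaw":-0.56},{"hand":1,"dx":-228,"dy":0,"dz":132,"yaw":-0.6},{"hand":1,"dx":-236,"dy":0,"dz":137,"yaw":-0.63},{"hand":1,"dx":-240,"dy":0,"dz":139,"yaw":-0.64}]'
python3 - <<'E'
from h import *
delta([.626,.300,.24],-.07)
E
```

```text
clock: 5.92
position: [0.525, -0.028, 0.2371]
tool_rot: [-1.571, 0.002, -0.692]
force: [0.6, 0.1, -2.6]
grip_width: 0.0425
TCP [ 0.525  -0.028   0.2371] rot [-1.571  0.002 -0.692] t 5.92 F [ 0.6  0.1 -2.6] w 0.0425
dx dy dz [-131.4   -2.8  317. ] yaw -0.622
```

```bash
python3 -m crank '[{"hand":1,"dx":-4,"dy":0,"dz":9,"yaw":-0.03},{"hand":1,"dx":-12,"dy":0,"dz":30,"yaw":-0.08},{"hand":1,"dx":-24,"dy":0,"dz":59,"yaw":-0.14},{"hand":1,"dx":-37,"dy":0,"dz":90,"yaw":-0.2},{"hand":1,"dx":-51,"dy":0,"dz":123,"yaw":-0.26},{"hand":1,"dx":-65,"dy":0,"dz":156,"yaw":-0.32},{"hand":1,"dx":-79,"dy":0,"dz":190,"yaw":-0.38},{"hand":1,"dx":-93,"dy":0,"dz":223,"yaw":-0.44},{"hand":1,"dx":-106,"dy":0,"dz":256,"yaw":-0.5},{"hand":1,"dx":-118,"dy":0,"dz":285,"yaw":-0.55},{"hand":1,"dx":-127,"dy":0,"dz":306,"yaw":-0.59},{"hand":1,"dx":-131,"dy":0,"dz":317,"yaw":-0.62}]'
python3 -m crank '[{"hand":1,"dx":0,"dy":0,"dz":0,"yaw":0},{"hand":1,"dx":0,"dy":0,"dz":0,"yaw":0}]'
python3 - <<'E'
from h import *
delta([.626,.300,.24],-.07)
cv2.imwrite("pics/w7.png",bot.grab_frame("wrist")[:,:,::-1])
ci=cam("wrist")
im=cv2.imread("pics/w7.png")[:,:,::-1].copy()
for col,lo,hi in [("blue",(100,120,80),(120,255,255)),("orange",(10,120,150),(25,255,255))]:
  for c in blobs(im,lo,hi,800):
    r=cv2.minAreaRect(c); b=cv2.boxPoints(r); print(col,np.round(r[0]),np.round(r[1]),cast(ci,r[0],.066).round(4),[cast(ci,q,.066)[:2].round(3) for q in b])
E
```

```text
clock: 6.92
position: [0.6282, 0.2994, 0.2369]
tool_rot: [-1.57, 0.001, -0.073]
force: [-0.1, 0.1, -2.5]
grip_width: 0.0425
clock: 7.08
position: [0.6284, 0.2962, 0.237]
tool_rot: [-1.572, 0.001, -0.078]
force: [-0.4, -0.2, -1.9]
grip_width: 0.0423
TCP [0.6284 0.2962 0.237 ] rot [-1.572e+00  1.000e-03 -7.800e-02] t 7.08 F [-0.4 -0.2 -1.9] w 0.0423
dx dy dz [-2.7 -3.   3.6] yaw -0.008
blue [324. 320.] [117. 114.] [0.6178 0.171  0.066 ] [array([0.561, 0.247]), array([0.686, 0.237]), array([0.68 , 0.087]), array([0.543, 0.098])]
orange [324. 262.] [112.  51.] [0.6234 0.2413 0.066 ] [array([0.558, 0.216]), array([0.566, 0.275]), array([0.686, 0.265]), array([0.684, 0.206])]
```

View pics/w7.png

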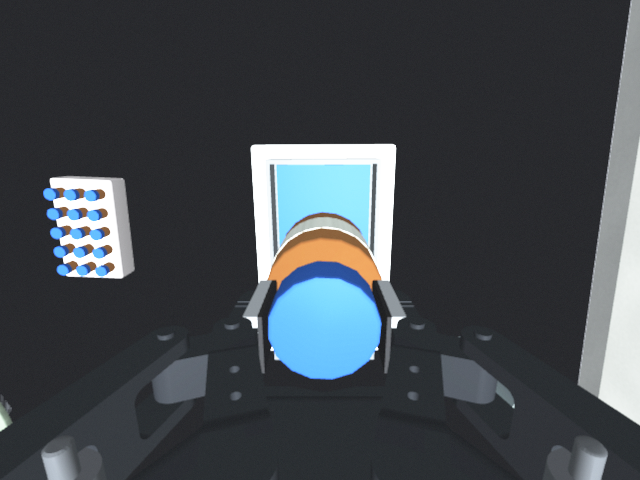

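```bash
python3 - <<'E'
from h import *
ci=cam("wrist")
for uv,z in [((277,165),.066),((371,165),.066),((252,147),.06),((395,147),.06),((250,147),.06)]: print(uv,cast(ci,uv,z).round(4))
print(bot.observe()['position'])
# predicted liner far corners
th=-.075; ex=np.array([np.cos(th),np.sin(th)]);ey=np.array([-np.sin(th),np.cos(th)])
c=np.array([.626,.300]); print([(c+ey*.048+s*ex*.048).round(4) for s in(-1,1)])
E
```

```text
(277, 165) [0.5841 0.3492 0.066 ]
(371, 165) [0.6792 0.3417 0.066 ]
(252, 147) [0.5599 0.3689 0.06  ]
(395, 147) [0.7052 0.3573 0.06  ]
(250, 147) [0.5579 0.369  0.06  ]
[0.62860107 0.29540178 0.23734569]
[array([0.5817, 0.3515]), array([0.6775, 0.3443])]
```

The liner's far edge agrees with the top-view estimate to within 3 mm, and the bottle is over the centre. I'll descend to just above the floor.

```bash
python3 -m crank '[{"hand":1,"dx":-1,"dy":10,"dz":2,"yaw":0},{"hand":1,"dx":-1,"dy":28,"dz":2,"yaw":0},{"hand":1,"dx":-1,"dy":48,"dz":2,"yaw":0},{"hand":1,"dx":-1,"dy":68,"dz":2,"yaw":0},{"hand":1,"dx":-1,"dy":86,"dz":2,"yaw":0},{"hand":1,"dx":-1,"dy":100,"dz":2,"yaw":0},{"hand":1,"dx":-1,"dy":110,"dz":2,"yaw":0},{"hand":1,"dx":-1,"dy":116,"dz":2,"yaw":0},{"hand":1,"dx":-1,"dy":120,"dz":2,"yaw":0},{"hand":1,"dx":-1,"dy":120,"dz":2,"yaw":0}]'
python3 -m crank '[{"hand":1,"dx":0,"dy":1.5,"dz":0,"yaw":0},{"hand":1,"dx":0,"dy":3,"dz":0,"yaw":0},{"hand":1,"dx":0,"dy":4.5,"dz":0,"yaw":0},{"hand":1,"dx":0,"dy":6,"dz":0,"yaw":0},{"hand":1,"dx":0,"dy":7,"dz":0,"yaw":0},{"hand":1,"dx":0,"dy":8,"dz":0,"yaw":0}]'
```

```text
clock: 7.97
position: [0.6277, 0.2984, 0.1176]
tool_rot: [-1.571, 0.0, -0.078]
force: [1.2, 0.8, -2.0]
grip_width: 0.0424
clock: 8.47
position: [0.6278, 0.2985, 0.1099]
tool_rot: [-1.571, -0.0, -0.078]
force: [0.4, -0.2, -2.2]
grip_width: 0.0428
```

```bash
python3 -m crank '[{"hand":1,"dx":0,"dy":1,"dz":0,"yaw":0},{"hand":1,"dx":0,"dy":2,"dz":0,"yaw":0},{"hand":1,"dx":0,"dy":3,"dz":0,"yaw":0},{"hand":1,"dx":0,"dy":4,"dz":0,"yaw":0}]'
python3 - <<'E'
from h import *
ci=cam("scene"); im=bot.grab_frame("scene")
cv2.imwrite("pics/s8.png",cv2.resize(im[260:430,320:490],(600,600),interpolation=cv2.INTER_CUBIC)[:,:,::-1])
E
```

```text
clock: 8.8
position: [0.6278, 0.2985, 0.1058]
tool_rot: [-1.571, 0.0, -0.078]
force: [-0.5, -0.0, -2.4]
grip_width: 0.0422
```

View pics/s8.png

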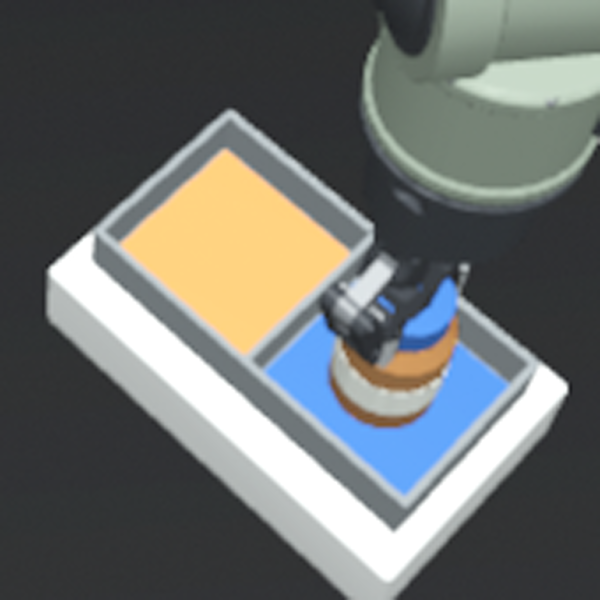

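```bash
python3 - <<'E'
from h import *
ci=cam("scene")
k=600/170
for z in (.066,.164): print((proj(ci,[.628,.2985,z])-[320,260])*k)
E
```

```text
[379.15087314 385.07725016]
[409.06950767 300.38095553]
```

The lean matches the camera's perspective, and the bottle is just above the blue liner. I'll keep descending until it touches.

```bash
python3 -m crank '[{"hand":1,"dx":0,"dy":1,"dz":0,"yaw":0},{"hand":1,"dx":0,"dy":2,"dz":0,"yaw":0},{"hand":1,"dx":0,"dy":3,"dz":0,"yaw":0}]'
python3 -m crank '[{"hand":1,"dx":0,"dy":1,"dz":0,"yaw":0},{"hand":1,"dx":0,"dy":2,"dz":0,"yaw":0}]'
python3 -m crank '[{"hand":1,"dx":0,"dy":1,"dz":0,"yaw":0},{"hand":1,"dx":0,"dy":1,"dz":0,"yaw":0}]'
```

```text
clock: 9.1
position: [0.6278, 0.2984, 0.1028]
tool_rot: [-1.571, -0.0, -0.078]
force: [-0.9, 1.1, -2.5]
grip_width: 0.0425
clock: 9.27
position: [0.6278, 0.2984, 0.1008]
tool_rot: [-1.571, 0.0, -0.078]
force: [-0.5, -0.6, -1.9]
grip_width: 0.0424
clock: 9.43
position: [0.6277, 0.2984, 0.0997]
tool_rot: [-1.571, 0.0, -0.078]
force: [0.3, 0.7, -2.2]
grip_width: 0.0428
```

```bash
python3 -m crank '[{"hand":1,"dx":0,"dy":1,"dz":0,"yaw":0},{"hand":1,"dx":0,"dy":1,"dz":0,"yaw":0}]'
python3 -m crank '[{"hand":1,"dx":0,"dy":1,"dz":0,"yaw":0},{"hand":1,"dx":0,"dy":1,"dz":0,"yaw":0}]'
python3 -m crank '[{"hand":1,"dx":0,"dy":1,"dz":0,"yaw":0},{"hand":1,"dx":0,"dy":1,"dz":0,"yaw":0}]'
```

```text
clock: 9.6
position: [0.6277, 0.2984, 0.0988]
tool_rot: [-1.571, 0.0, -0.078]
force: [1.1, 0.3, -1.7]
grip_width: 0.0423
clock: 9.77
position: [0.6279, 0.2986, 0.0982]
tool_rot: [-1.571, -0.0, -0.078]
force: [-0.1, -0.1, 1.9]
grip_width: 0.0422
clock: 9.93
position: [0.628, 0.2986, 0.0981]
tool_rot: [-1.57, -0.001, -0.078]
force: [-4.8, -2.8, 13.7]
grip_width: 0.0426
```

It touched at TCP z of about 0.098. I'll back off the extra press, open slowly and rise.

```bash
python3 -m crank '[{"hand":1,"dx":0,"dy":-1,"dz":0,"yaw":0},{"hand":1,"dx":0,"dy":-1.3,"dz":0,"yaw":0},{"hand":0.44,"dx":0,"dy":-1.3,"dz":0,"yaw":0},{"hand":0.4,"dx":0,"dy":-1.3,"dz":0,"yaw":0},{"hand":0.3,"dx":0,"dy":-1.3,"dz":0,"yaw":0},{"hand":0.15,"dx":0,"dy":-1.3,"dz":0,"yaw":0},{"hand":0,"dx":0,"dy":-1.3,"dz":0,"yaw":0},{"hand":0,"dx":0,"dy":-1.3,"dz":0,"yaw":0},{"hand":0,"dx":0,"dy":-1.3,"dz":0,"yaw":0},{"hand":0,"dx":0,"dy":-1.3,"dz":0,"yaw":0}]'
python3 - <<'E'
from h import *
cv2.imwrite("pics/w9.png",bot.grab_frame("wrist")[:,:,::-1])
E
```

```text
clock: 10.77
position: [0.6278, 0.2985, 0.0982]
tool_rot: [-1.571, 0.0, -0.078]
force: [0.7, -0.0, -0.1]
grip_width: 0.0856
```

View pics/w9.png

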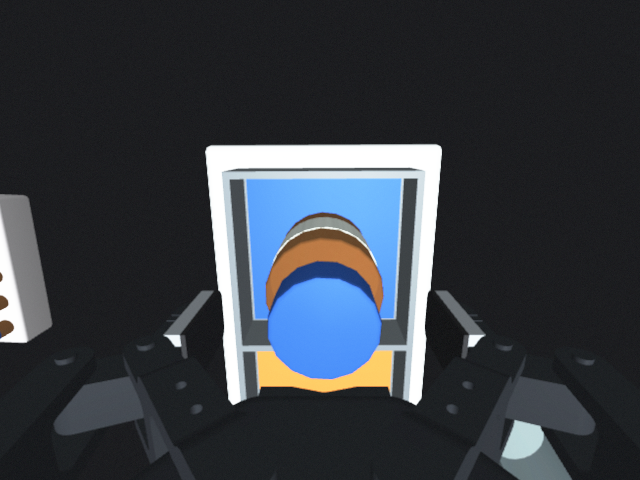

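The bottle is released and stands in the blue bay, with its cap at (325,320). I'll rise and move over to the orange bottle.

```bash
python3 -m crank '[{"hand":0,"dx":0,"dy":-10,"dz":0,"yaw":0},{"hand":0,"dx":0,"dy":-30,"dz":0,"yaw":0},{"hand":0,"dx":0,"dy":-60,"dz":0,"yaw":0},{"hand":0,"dx":0,"dy":-95,"dz":0,"yaw":0},{"hand":0,"dx":0,"dy":-125,"dz":0,"yaw":0},{"hand":0,"dx":0,"dy":-140,"dz":0,"yaw":0},{"hand":0,"dx":0,"dy":-140,"dz":0,"yaw":0}]'
python3 - <<'E'
from h import *
delta([.4865,-.0957,.2])
E
```

```text
clock: 11.4
position: [0.629, 0.2995, 0.2433]
tool_rot: [-1.567, -0.005, -0.078]
force: [-0.0, 0.2, 0.2]
grip_width: 0.0852
TCP [0.629  0.2995 0.2433] rot [-1.567 -0.005 -0.078] t 11.4 F [-0.   0.2  0.2] w 0.0852
dx dy dz [-111.3   41.4 -405.2] yaw None
```

```bash
python3 -m crank '[{"hand":0,"dx":-7,"dy":0,"dz":-25,"yaw":0},{"hand":0,"dx":-18,"dy":5,"dz":-65,"yaw":0},{"hand":0,"dx":-29,"dy":10,"dz":-105,"yaw":0},{"hand":0,"dx":-40,"dy":15,"dz":-145,"yaw":0},{"hand":0,"dx":-51,"dy":20,"dz":-185,"yaw":0},{"hand":0,"dx":-62,"dy":25,"dz":-225,"yaw":0},{"hand":0,"dx":-73,"dy":30,"dz":-265,"yaw":0},{"hand":0,"dx":-84,"dy":35,"dz":-305,"yaw":0},{"hand":0,"dx":-95,"dy":40,"dz":-345,"yaw":0},{"hand":0,"dx":-106,"dy":40,"dz":-385,"yaw":0},{"hand":0,"dx":-111,"dy":40,"dz":-405,"yaw":0},{"hand":0,"dx":-111,"dy":40,"dz":-405,"yaw":0}]'
python3 -m crank '[{"hand":0,"dx":0,"dy":0,"dz":0,"yaw":0},{"hand":0,"dx":0,"dy":0,"dz":0,"yaw":0}]'
python3 - <<'E'
from h import *
delta([.4865,-.0957,.2])
ci=cam("wrist"); im=bot.grab_frame("wrist")
cv2.imwrite("pics/w10.png",im[:,:,::-1])
print(proj(ci,[.4865,-.0957,.098]))
E
```

```text
clock: 12.4
position: [0.4835, -0.1018, 0.1981]
tool_rot: [-1.573, 0.001, -0.084]
force: [0.9, -0.5, -0.1]
grip_width: 0.0855
clock: 12.57
position: [0.4857, -0.0961, 0.1984]
tool_rot: [-1.57, -0.0, -0.078]
force: [0.6, 0.5, -1.1]
grip_width: 0.0853
TCP [ 0.4857 -0.0961  0.1984] rot [-1.57  -0.    -0.078] t 12.57 F [ 0.6  0.5 -1.1] w 0.0853
dx dy dz [ 0.7 -1.6  0.4] yaw None
[325.73456227 228.94963394]
```

View pics/w10.png

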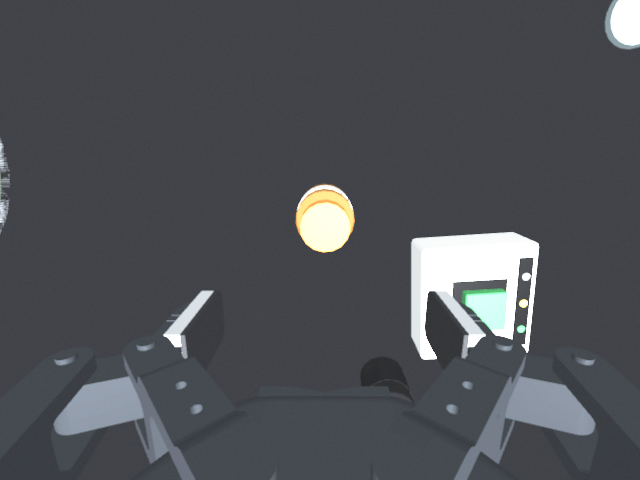

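The orange cap is at (326,228), matching the prediction. I'll descend slightly higher than last time so the pads take the cap without wedging on the shoulder.

```bash
python3 -m crank '[{"hand":0,"dx":0.5,"dy":20,"dz":0.5,"yaw":0},{"hand":0,"dx":0.5,"dy":45,"dz":0.5,"yaw":0},{"hand":0,"dx":0.5,"dy":70,"dz":0.5,"yaw":0},{"hand":0,"dx":0.5,"dy":95,"dz":0.5,"yaw":0},{"hand":0,"dx":0.5,"dy":120,"dz":0.5,"yaw":0},{"hand":0,"dx":0.5,"dy":140,"dz":0.5,"yaw":0},{"hand":0,"dx":0.5,"dy":155,"dz":0.5,"yaw":0},{"hand":0,"dx":0.5,"dy":163,"dz":0.5,"yaw":0},{"hand":0,"dx":0.5,"dy":163,"dz":0.5,"yaw":0},{"hand":0,"dx":0.5,"dy":163,"dz":0.5,"yaw":0}]'
python3 -m crank '[{"hand":0.3,"dx":0,"dy":0,"dz":0,"yaw":0},{"hand":0.45,"dx":0,"dy":0,"dz":0,"yaw":0},{"hand":1,"dx":0,"dy":0,"dz":0,"yaw":0},{"hand":1,"dx":0,"dy":0,"dz":0,"yaw":0},{"hand":1,"dx":0,"dy":0,"dz":0,"yaw":0},{"hand":1,"dx":0,"dy":0,"dz":0,"yaw":0},{"hand":1,"dx":0,"dy":0,"dz":0,"yaw":0},{"hand":1,"dx":0,"dy":0,"dz":0,"yaw":0}]' 60
python3 -m crank '[{"hand":1,"dx":0,"dy":-4,"dz":0,"yaw":0},{"hand":1,"dx":0,"dy":-10,"dz":0,"yaw":0},{"hand":1,"dx":0,"dy":-18,"dz":0,"yaw":0},{"hand":1,"dx":0,"dy":-26,"dz":0,"yaw":0},{"hand":1,"dx":0,"dy":-30,"dz":0,"yaw":0},{"hand":1,"dx":0,"dy":-30,"dz":0,"yaw":0}]'
python3 - <<'E'
from h import *
cv2.imwrite("pics/w11.png",bot.grab_frame("wrist")[:,:,::-1])
im=bot.grab_frame("scene"); cv2.imwrite("pics/s11.png",cv2.resize(im[150:300,240:390],(600,600))[:,:,::-1])
E
```

```text
clock: 13.45
position: [0.4864, -0.0954, 0.0355]
tool_rot: [-1.57, 0.0, -0.077]
force: [-0.9, 0.5, 0.6]
grip_width: 0.0851
clock: 14.12
position: [0.4865, -0.0964, 0.0361]
tool_rot: [-1.571, -0.001, -0.078]
force: [-3.9, 1.0, 14.7]
grip_width: 0.0422
clock: 14.62
position: [0.4867, -0.0964, 0.0664]
tool_rot: [-1.571, -0.002, -0.078]
force: [0.4, 0.6, -0.6]
grip_width: 0.0423
```

View pics/w11.png

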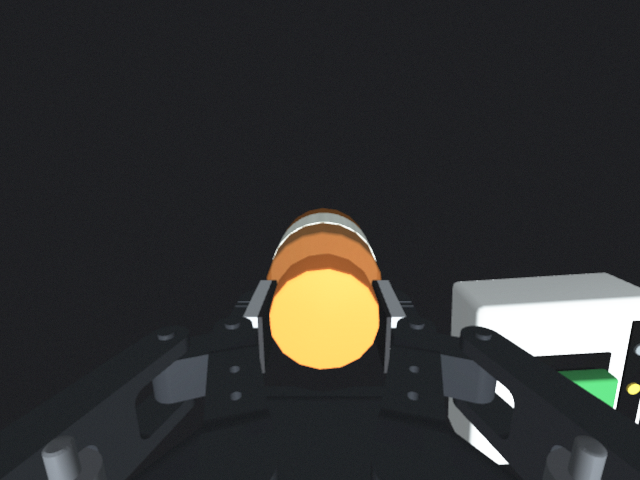

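View pics/s11.png

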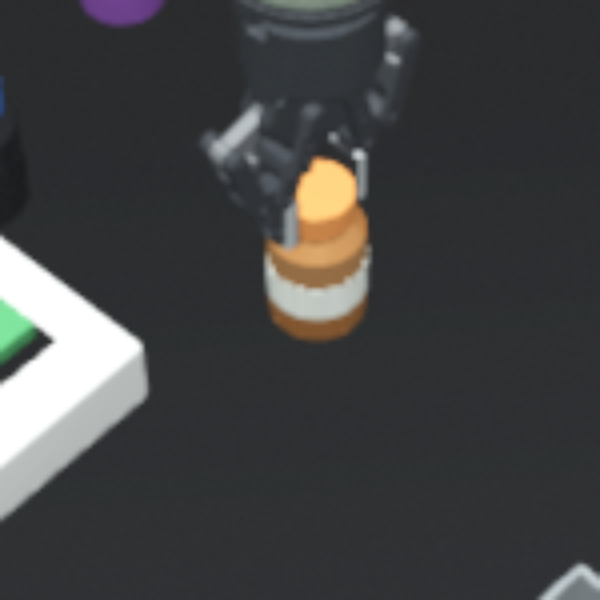

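The orange bottle is lifted, upright and held by the cap. I'll raise it and carry it to above the orange liner.

```bash
python3 -m crank '[{"hand":1,"dx":0,"dy":-6,"dz":0,"yaw":0},{"hand":1,"dx":0,"dy":-18,"dz":0,"yaw":0},{"hand":1,"dx":0,"dy":-36,"dz":0,"yaw":0},{"hand":1,"dx":0,"dy":-56,"dz":0,"yaw":0},{"hand":1,"dx":0,"dy":-76,"dz":0,"yaw":0},{"hand":1,"dx":0,"dy":-96,"dz":0,"yaw":0},{"hand":1,"dx":0,"dy":-116,"dz":0,"yaw":0},{"hand":1,"dx":0,"dy":-136,"dz":0,"yaw":0},{"hand":1,"dx":0,"dy":-154,"dz":0,"yaw":0},{"hand":1,"dx":0,"dy":-166,"dz":0,"yaw":0},{"hand":1,"dx":0,"dy":-172,"dz":0,"yaw":0},{"hand":1,"dx":0,"dy":-172,"dz":0,"yaw":0}]'
python3 - <<'E'
from h import *
delta([.620,.195,.24])
E
```

```text
clock: 15.72
position: [0.4864, -0.0962, 0.2381]
tool_rot: [-1.571, -0.001, -0.078]
force: [-0.2, -0.6, -2.0]
grip_width: 0.0423
TCP [ 0.4864 -0.0962  0.2381] rot [-1.571e+00 -1.000e-03 -7.800e-02] t 15.72 F [-0.2 -0.6 -2. ] w 0.0423
dx dy dz [110.5  -1.8 300.7] yaw None
```

```bash
python3 -m crank '[{"hand":1,"dx":3,"dy":0,"dz":8,"yaw":0},{"hand":1,"dx":10,"dy":0,"dz":28,"yaw":0},{"hand":1,"dx":22,"dy":0,"dz":60,"yaw":0},{"hand":1,"dx":35,"dy":0,"dz":95,"yaw":0},{"hand":1,"dx":48,"dy":0,"dz":130,"yaw":0},{"hand":1,"dx":61,"dy":0,"dz":165,"yaw":0},{"hand":1,"dx":74,"dy":0,"dz":200,"yaw":0},{"hand":1,"dx":87,"dy":0,"dz":235,"yaw":0},{"hand":1,"dx":97,"dy":0,"dz":264,"yaw":0},{"hand":1,"dx":104,"dy":0,"dz":284,"yaw":0},{"hand":1,"dx":109,"dy":0,"dz":296,"yaw":0},{"hand":1,"dx":110,"dy":0,"dz":300,"yaw":0}]'
python3 -m crank '[{"hand":1,"dx":0,"dy":0,"dz":0,"yaw":0},{"hand":1,"dx":0,"dy":0,"dz":0,"yaw":0}]'
python3 - <<'E'
from h import *
delta([.620,.195,.11])
cv2.imwrite("pics/w12.png",bot.grab_frame("wrist")[:,:,::-1])
E
```

```text
clock: 16.72
position: [0.6186, 0.1977, 0.2353]
tool_rot: [-1.57, 0.002, -0.075]
force: [0.2, -0.1, -0.8]
grip_width: 0.0424
clock: 16.88
position: [0.6186, 0.1939, 0.2363]
tool_rot: [-1.572, 0.001, -0.078]
force: [0.6, -0.9, -2.0]
grip_width: 0.0421
TCP [0.6186 0.1939 0.2363] rot [-1.572e+00  1.000e-03 -7.800e-02] t 16.88 F [ 0.6 -0.9 -2. ] w 0.0421
dx dy dz [  1.4 126.3   1.3] yaw None
```

View pics/w12.png

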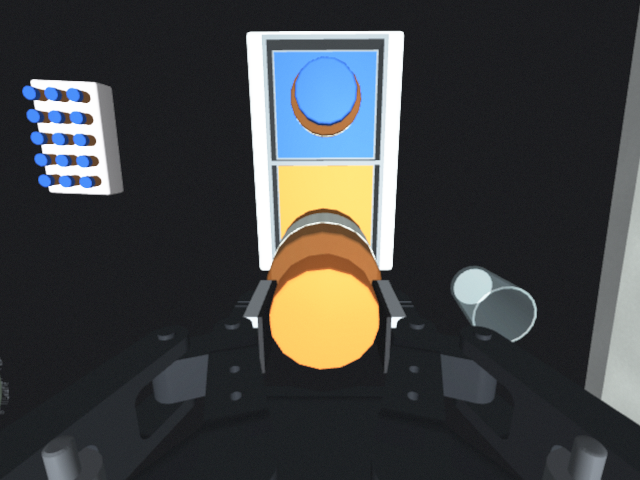

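The blue bottle is standing in its bay with its cap at (326,90), and the orange one is over its own bay. The tool may not sit quite where the bottle does, so I'll descend to contact in small steps.

```bash
python3 -m crank '[{"hand":1,"dx":1,"dy":10,"dz":1,"yaw":0},{"hand":1,"dx":1,"dy":28,"dz":1,"yaw":0},{"hand":1,"dx":1,"dy":48,"dz":1,"yaw":0},{"hand":1,"dx":1,"dy":68,"dz":1,"yaw":0},{"hand":1,"dx":1,"dy":86,"dz":1,"yaw":0},{"hand":1,"dx":1,"dy":100,"dz":1,"yaw":0},{"hand":1,"dx":1,"dy":110,"dz":1,"yaw":0},{"hand":1,"dx":1,"dy":117,"dz":1,"yaw":0},{"hand":1,"dx":1,"dy":122,"dz":1,"yaw":0},{"hand":1,"dx":1,"dy":125,"dz":1,"yaw":0},{"hand":1,"dx":1,"dy":126,"dz":1,"yaw":0}]'
for i in 1; do :; done
python3 -m crank '[{"hand":1,"dx":0,"dy":1,"dz":0,"yaw":0},{"hand":1,"dx":0,"dy":2,"dz":0,"yaw":0},{"hand":1,"dx":0,"dy":3,"dz":0,"yaw":0}]'
python3 -m crank '[{"hand":1,"dx":0,"dy":1,"dz":0,"yaw":0},{"hand":1,"dx":0,"dy":2,"dz":0,"yaw":0}]'
```

```text
clock: 17.85
position: [0.6203, 0.1952, 0.1112]
tool_rot: [-1.571, -0.0, -0.078]
force: [0.0, 0.7, -1.6]
grip_width: 0.0424
clock: 18.1
position: [0.6204, 0.1953, 0.1086]
tool_rot: [-1.571, -0.001, -0.078]
force: [0.4, 0.2, -0.6]
grip_width: 0.0427
clock: 18.27
position: [0.6203, 0.1953, 0.1063]
tool_rot: [-1.571, -0.0, -0.078]
force: [-0.7, -0.1, -2.1]
grip_width: 0.0421
```

```bash
python3 -m crank '[{"hand":1,"dx":0,"dy":1,"dz":0,"yaw":0},{"hand":1,"dx":0,"dy":1,"dz":0,"yaw":0}]'
python3 -m crank '[{"hand":1,"dx":0,"dy":1,"dz":0,"yaw":0},{"hand":1,"dx":0,"dy":1,"dz":0,"yaw":0}]'
python3 -m crank '[{"hand":1,"dx":0,"dy":1,"dz":0,"yaw":0},{"hand":1,"dx":0,"dy":1,"dz":0,"yaw":0}]'
```

```text
clock: 18.43
position: [0.6201, 0.1952, 0.105]
tool_rot: [-1.571, 0.0, -0.078]
force: [-0.5, 0.6, -2.4]
grip_width: 0.0425
clock: 18.6
position: [0.6202, 0.1952, 0.1041]
tool_rot: [-1.571, 0.0, -0.078]
force: [-0.7, 0.2, -1.9]
grip_width: 0.0422
clock: 18.77
position: [0.6202, 0.1952, 0.1031]
tool_rot: [-1.571, 0.0, -0.078]
force: [0.7, -0.3, -1.9]
grip_width: 0.0425
```

```bash
python3 -m crank '[{"hand":1,"dx":0,"dy":1,"dz":0,"yaw":0},{"hand":1,"dx":0,"dy":1,"dz":0,"yaw":0}]'
python3 -m crank '[{"hand":1,"dx":0,"dy":1,"dz":0,"yaw":0},{"hand":1,"dx":0,"dy":1,"dz":0,"yaw":0}]'
```

```text
clock: 18.93
position: [0.6203, 0.1953, 0.1023]
tool_rot: [-1.571, -0.0, -0.078]
force: [-1.0, 0.1, 0.6]
grip_width: 0.0421
clock: 19.1
position: [0.6204, 0.1955, 0.1022]
tool_rot: [-1.571, -0.001, -0.078]
force: [-4.6, -2.4, 14.8]
grip_width: 0.0423
```

Contact at 0.102. I'll back off, release and rise.

```bash
python3 -m crank '[{"hand":1,"dx":0,"dy":-0.8,"dz":0,"yaw":0},{"hand":1,"dx":0,"dy":-1,"dz":0,"yaw":0},{"hand":0.44,"dx":0,"dy":-1,"dz":0,"yaw":0},{"hand":0.4,"dx":0,"dy":-1,"dz":0,"yaw":0},{"hand":0.3,"dx":0,"dy":-1,"dz":0,"yaw":0},{"hand":0.15,"dx":0,"dy":-1,"dz":0,"yaw":0},{"hand":0,"dx":0,"dy":-1,"dz":0,"yaw":0},{"hand":0,"dx":0,"dy":-1,"dz":0,"yaw":0},{"hand":0,"dx":0,"dy":-1,"dz":0,"yaw":0},{"hand":0,"dx":0,"dy":-1,"dz":0,"yaw":0}]'
python3 -m crank '[{"hand":0,"dx":0,"dy":-10,"dz":0,"yaw":0},{"hand":0,"dx":0,"dy":-30,"dz":0,"yaw":0},{"hand":0,"dx":0,"dy":-60,"dz":0,"yaw":0},{"hand":0,"dx":0,"dy":-90,"dz":0,"yaw":0},{"hand":0,"dx":0,"dy":-110,"dz":0,"yaw":0},{"hand":0,"dx":0,"dy":-110,"dz":0,"yaw":0}]'
python3 - <<'E'
from h import *
delta([.642,-.26,.21])
E
```

```text
clock: 19.93
position: [0.6202, 0.1952, 0.1022]
tool_rot: [-1.571, -0.0, -0.078]
force: [-0.3, -0.4, -0.4]
grip_width: 0.0855
clock: 20.43
position: [0.6219, 0.1962, 0.2176]
tool_rot: [-1.568, -0.006, -0.078]
force: [0.3, 0.1, 0.4]
grip_width: 0.0856
TCP [0.6219 0.1962 0.2176] rot [-1.568 -0.006 -0.078] t 20.43 F [0.3 0.1 0.4] w 0.0856
dx dy dz [  55.7    6.7 -453.3] yaw None
```

```bash
python3 -m crank '[{"hand":1,"dx":4,"dy":0,"dz":-30,"yaw":0},{"hand":1,"dx":9,"dy":0,"dz":-70,"yaw":0},{"hand":1,"dx":14,"dy":0,"dz":-110,"yaw":0},{"hand":1,"dx":19,"dy":0,"dz":-150,"yaw":0},{"hand":1,"dx":24,"dy":0,"dz":-190,"yaw":0},{"hand":1,"dx":29,"dy":0,"dz":-230,"yaw":0},{"hand":1,"dx":34,"dy":0,"dz":-270,"yaw":0},{"hand":1,"dx":39,"dy":0,"dz":-310,"yaw":0},{"hand":1,"dx":44,"dy":0,"dz":-350,"yaw":0},{"hand":1,"dx":49,"dy":0,"dz":-390,"yaw":0},{"hand":1,"dx":54,"dy":0,"dz":-430,"yaw":0},{"hand":1,"dx":56,"dy":0,"dz":-453,"yaw":0}]' 60
python3 -m crank '[{"hand":1,"dx":0,"dy":0,"dz":0,"yaw":0},{"hand":1,"dx":0,"dy":0,"dz":0,"yaw":0},{"hand":1,"dx":0,"dy":0,"dz":0,"yaw":0}]'
python3 - <<'E'
from h import *
delta([.642,-.2,.12])
ci=cam("wrist"); im=bot.grab_frame("wrist")
cv2.imwrite("pics/w13.png",im[:,:,::-1])
for c in blobs(im,(50,70,60),(90,255,255),150):
    r=cv2.minAreaRect(c);print("key",r,cast(ci,r[0],.068).round(4))
im=bot.grab_frame("top"); cv2.imwrite("pics/t13.png",cv2.resize(im[120:360,140:500],(720,480))[:,:,::-1])
E
```

```text
clock: 21.43
position: [0.6398, -0.2662, 0.2123]
tool_rot: [-1.572, 0.0, -0.082]
force: [0.0, -1.2, -0.5]
grip_width: 0.0
clock: 21.68
position: [0.6408, -0.2599, 0.2124]
tool_rot: [-1.57, -0.0, -0.077]
force: [-0.8, 0.4, 0.1]
grip_width: -0.0002
TCP [ 0.6408 -0.2599  0.2124] rot [-1.57  -0.    -0.077] t 21.68 F [-0.8  0.4  0.1] w -0.0002
dx dy dz [-3.4 92.4 59.8] yaw None
key ((319.8225402832031, 157.426025390625), (46.57901382446289, 45.68458938598633), 86.05481719970703) [ 0.6407 -0.2011  0.068 ]
```

View pics/w13.png

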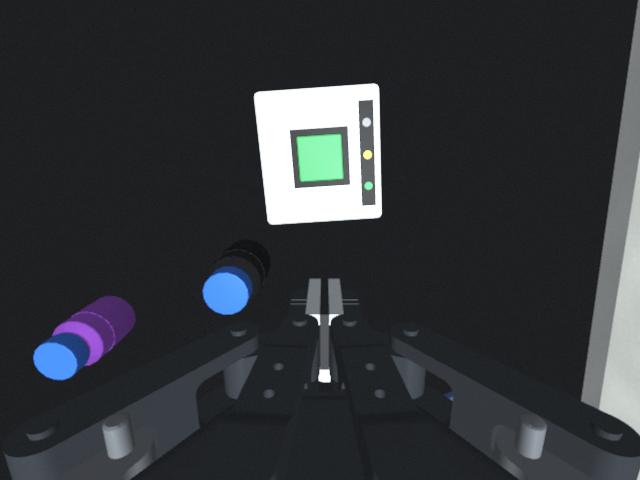

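View pics/t13.png

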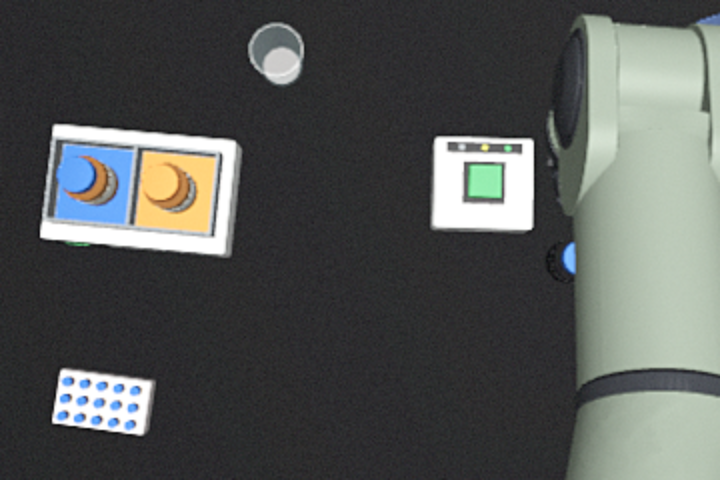

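Both bottles stand in the matching bays. The wrist camera puts the key at (0.6407, -0.2011), agreeing with the top view. I'll move over it with the fingers shut.

```bash
python3 -m crank '[{"hand":1,"dx":-2,"dy":0,"dz":15,"yaw":0},{"hand":1,"dx":-4,"dy":0,"dz":40,"yaw":0},{"hand":1,"dx":-5,"dy":0,"dz":58,"yaw":0},{"hand":1,"dx":-5,"dy":30,"dz":59,"yaw":0},{"hand":1,"dx":-5,"dy":60,"dz":59,"yaw":0},{"hand":1,"dx":-5,"dy":90,"dz":59,"yaw":0},{"hand":1,"dx":-5,"dy":115,"dz":59,"yaw":0},{"hand":1,"dx":-5,"dy":132,"dz":59,"yaw":0},{"hand":1,"dx":-5,"dy":132,"dz":59,"yaw":0},{"hand":1,"dx":-5,"dy":132,"dz":59,"yaw":0}]' 60
python3 - <<'E'
from h import *
delta([.6407,-.2011,.07])
im=bot.grab_frame("scene"); cv2.imwrite("pics/s14.png",cv2.resize(im[130:280,160:310],(600,600))[:,:,::-1])
cv2.imwrite("pics/w14.png",bot.grab_frame("wrist")[:,:,::-1])
E
```

```text
clock: 22.62
position: [0.6403, -0.2001, 0.0803]
tool_rot: [-1.57, 0.001, -0.077]
force: [0.7, 0.4, 1.0]
grip_width: -0.0003
TCP [ 0.6403 -0.2001  0.0803] rot [-1.57e+00  1.00e-03 -7.70e-02] t 22.62 F [0.7 0.4 1. ] w -0.0003
dx dy dz [ 0.5 10.3 -1. ] yaw None
```

View pics/s14.png

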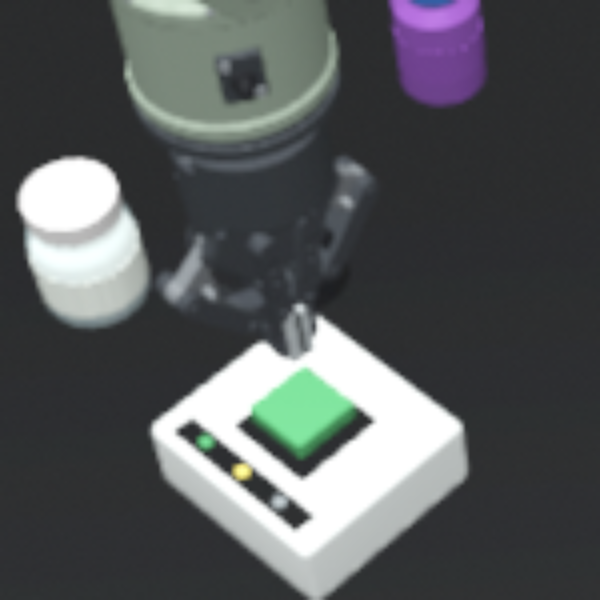

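View pics/w14.png

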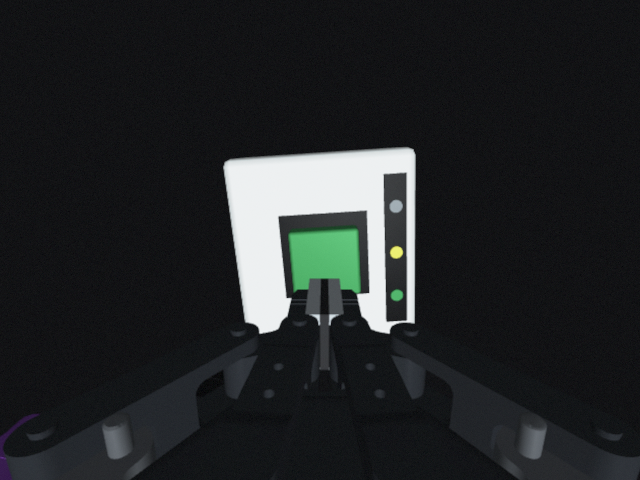

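The fingertips are visibly about 35–40 mm above the key although the TCP reads 80 mm, the same offset as before. I'll go down in small steps, watching the force.

```bash
python3 -m crank '[{"hand":1,"dx":0.5,"dy":5,"dz":-1,"yaw":0},{"hand":1,"dx":0.5,"dy":10,"dz":-1,"yaw":0},{"hand":1,"dx":0.5,"dy":15,"dz":-1,"yaw":0},{"hand":1,"dx":0.5,"dy":20,"dz":-1,"yaw":0},{"hand":1,"dx":0.5,"dy":25,"dz":-1,"yaw":0},{"hand":1,"dx":0.5,"dy":28,"dz":-1,"yaw":0},{"hand":1,"dx":0.5,"dy":30,"dz":-1,"yaw":0}]'
python3 - <<'E'
from h import *
im=bot.grab_frame("scene"); cv2.imwrite("pics/s15.png",cv2.resize(im[190:270,195:275],(600,600),interpolation=cv2.INTER_CUBIC)[:,:,::-1])
f=bot.observe();print(f['position'],f['force'])
E
```

```text
clock: 23.3
position: [0.6405, -0.2025, 0.0495]
tool_rot: [-1.571, 0.001, -0.078]
force: [0.5, 0.3, 0.3]
grip_width: -0.0
[ 0.64047724 -0.20249509  0.04940472] [-1.05070059  0.33153173  0.51376475]
```

View pics/s15.png

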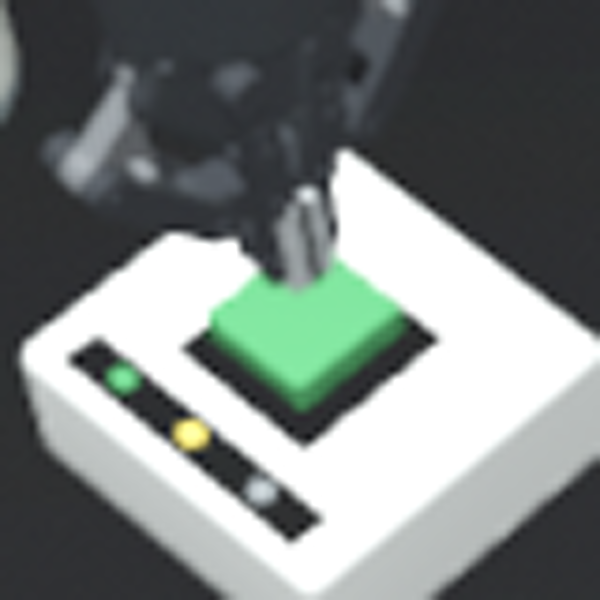

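About 13 mm to go by the picture: tip at (297,290), key centre at about (307,318).

```bash
python3 -m crank '[{"hand":1,"dx":0,"dy":1.5,"dz":0,"yaw":0},{"hand":1,"dx":0,"dy":3,"dz":0,"yaw":0},{"hand":1,"dx":0,"dy":4.5,"dz":0,"yaw":0},{"hand":1,"dx":0,"dy":6,"dz":0,"yaw":0},{"hand":1,"dx":0,"dy":6,"dz":0,"yaw":0}]'
python3 -m crank '[{"hand":1,"dx":0,"dy":1,"dz":0,"yaw":0},{"hand":1,"dx":0,"dy":2,"dz":0,"yaw":0},{"hand":1,"dx":0,"dy":2,"dz":0,"yaw":0}]'
python3 -m crank '[{"hand":1,"dx":0,"dy":1,"dz":0,"yaw":0},{"hand":1,"dx":0,"dy":2,"dz":0,"yaw":0},{"hand":1,"dx":0,"dy":2,"dz":0,"yaw":0}]'
python3 -m crank '[{"hand":1,"dx":0,"dy":1,"dz":0,"yaw":0},{"hand":1,"dx":0,"dy":2,"dz":0,"yaw":0},{"hand":1,"dx":0,"dy":2,"dz":0,"yaw":0}]'
```

```text
clock: 23.77
position: [0.6406, -0.2026, 0.0439]
tool_rot: [-1.571, 0.0, -0.078]
force: [-0.5, 0.1, -0.3]
grip_width: 0.0001
clock: 24.02
position: [0.6407, -0.2026, 0.042]
tool_rot: [-1.571, 0.0, -0.078]
force: [-0.1, 1.1, 0.1]
grip_width: 0.0002
clock: 24.27
position: [0.6407, -0.2026, 0.04]
tool_rot: [-1.571, 0.0, -0.078]
force: [0.0, -0.9, 0.7]
grip_width: 0.0001
clock: 24.52
position: [0.6406, -0.2026, 0.038]
tool_rot: [-1.571, 0.0, -0.078]
force: [-0.6, -0.3, 0.3]
grip_width: 0.0
```

```bash
python3 -m crank '[{"hand":1,"dx":0,"dy":1,"dz":0,"yaw":0},{"hand":1,"dx":0,"dy":1,"dz":0,"yaw":0}]'
python3 -m crank '[{"hand":1,"dx":0,"dy":1,"dz":0,"yaw":0},{"hand":1,"dx":0,"dy":1,"dz":0,"yaw":0}]'
python3 -m crank '[{"hand":1,"dx":0,"dy":1,"dz":0,"yaw":0},{"hand":1,"dx":0,"dy":1,"dz":0,"yaw":0}]'
python3 - <<'E'
from h import *
fs=[]
for i in range(3):
    im=bot.grab_frame("scene"); fs.append(bot.observe()['force'][2])
cv2.imwrite("pics/s16.png",cv2.resize(im[190:270,195:275],(600,600),interpolation=cv2.INTER_CUBIC)[:,:,::-1])
print(fs,bot.observe()['position'])
E
```

```text
clock: 24.68
position: [0.6407, -0.2025, 0.037]
tool_rot: [-1.571, 0.0, -0.078]
force: [-0.2, 0.3, -0.3]
grip_width: 0.0002
clock: 24.85
position: [0.6407, -0.2026, 0.036]
tool_rot: [-1.571, 0.0, -0.078]
force: [1.0, 0.7, -0.5]
grip_width: -0.0004
clock: 25.02
position: [0.6407, -0.2026, 0.035]
tool_rot: [-1.571, 0.0, -0.078]
force: [-0.2, -0.2, -0.2]
grip_width: 0.0002
[np.float64(-0.17828074533667435), np.float64(-0.6981282079019048), np.float64(0.5101518534829854)] [ 0.64075266 -0.20259956  0.03518716]
```

View pics/s16.png

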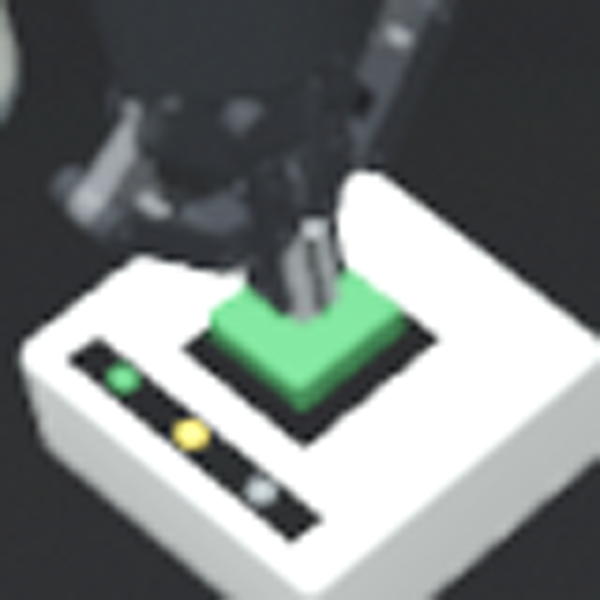

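```bash
for k in 1 ; do :; done
python3 -m crank '[{"hand":1,"dx":0,"dy":1,"dz":0,"yaw":0},{"hand":1,"dx":0,"dy":1,"dz":0,"yaw":0},{"hand":1,"dx":0,"dy":1,"dz":0,"yaw":0}]' | grep -E "posi|force"
python3 -m crank '[{"hand":1,"dx":0,"dy":1,"dz":0,"yaw":0},{"hand":1,"dx":0,"dy":1,"dz":0,"yaw":0},{"hand":1,"dx":0,"dy":1,"dz":0,"yaw":0}]' | grep -E "posi|force"
python3 -m crank '[{"hand":1,"dx":0,"dy":1,"dz":0,"yaw":0},{"hand":1,"dx":0,"dy":1,"dz":0,"yaw":0},{"hand":1,"dx":0,"dy":1,"dz":0,"yaw":0}]' | grep -E "posi|force"
```

```text
position: [0.6407, -0.2026, 0.0341]
force: [0.0, -0.2, -0.4]
position: [0.6407, -0.2026, 0.0331]
force: [-0.2, 0.0, -0.4]
position: [0.6407, -0.2025, 0.0321]
force: [-0.4, -0.5, 0.6]
```

```bash

python3 -m crank '[{"hand":1,"dx":0,"dy":1,"dz":0,"yaw":0},{"hand":1,"dx":0,"dy":1,"dz":0,"yaw":0},{"hand":1,"dx":0,"dy":1,"dz":0,"yaw":0}]' | grep -E "posi|force"
python3 -m crank '[{"hand":1,"dx":0,"dy":1,"dz":0,"yaw":0},{"hand":1,"dx":0,"dy":1,"dz":0,"yaw":0},{"hand":1,"dx":0,"dy":1,"dz":0,"yaw":0}]' | grep -E "posi|force"
python3 - <<'E'
from h import *
fs=[]
for i in range(4):
    im=bot.grab_frame("scene"); fs.append(bot.observe()['force'][2])
cv2.imwrite("pics/s17.png",cv2.resize(im[190:270,195:275],(600,600),interpolation=cv2.INTER_CUBIC)[:,:,::-1])
print(np.round(fs,2),bot.observe()['position'])
E
```

```text
position: [0.6408, -0.2026, 0.0312]
force: [-0.3, -0.2, 0.7]
position: [0.6408, -0.2026, 0.0302]
force: [0.4, -1.1, 0.2]
[1.06 1.78 1.35 1.39] [ 0.64082941 -0.20258503  0.03025235]
```

View pics/s17.png

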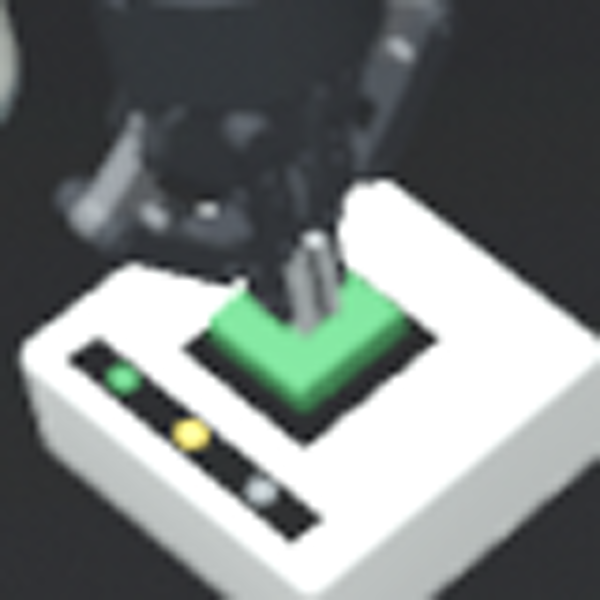

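Contact: about 1.4 N average, so touch is near TCP 0.031 and the click should be near 0.025.

```bash
cat > f.py <<'E'
from h import *
fs=[]
for i in range(4):
    bot.grab_frame("wrist"); fs.append(bot.observe()['force'][2])
s=bot.observe();print("F",np.round(fs,2),np.mean(fs).round(2),s['position'].round(4),round(s['clock'],2))
E
python3 -m crank '[{"hand":1,"dx":0,"dy":1,"dz":0,"yaw":0},{"hand":1,"dx":0,"dy":2,"dz":0,"yaw":0},{"hand":1,"dx":0,"dy":3,"dz":0,"yaw":0},{"hand":1,"dx":0,"dy":3,"dz":0,"yaw":0}]' | grep -E "posi|force"
python3 f.py
python3 -m crank '[{"hand":1,"dx":0,"dy":0.5,"dz":0,"yaw":0},{"hand":1,"dx":0,"dy":1,"dz":0,"yaw":0},{"hand":1,"dx":0,"dy":1,"dz":0,"yaw":0}]' | grep -E "posi|force"
python3 f.py
```

```text
position: [0.6408, -0.2026, 0.027]
force: [-0.2, 0.2, 2.6]
F [2.2  1.54 1.78 1.81] 1.83 [ 0.6408 -0.2026  0.0273] 27.15
position: [0.6408, -0.2026, 0.0261]
force: [0.8, -0.4, 2.0]
F [2.01 2.   2.93 3.05] 2.5 [ 0.6408 -0.2026  0.0262] 27.6
```

```bash

python3 -m crank '[{"hand":1,"dx":0,"dy":0.5,"dz":0,"yaw":0},{"hand":1,"dx":0,"dy":0.5,"dz":0,"yaw":0},{"hand":1,"dx":0,"dy":0.5,"dz":0,"yaw":0}]' | grep -E "posi|force"
python3 f.py
python3 -m crank '[{"hand":1,"dx":0,"dy":0.5,"dz":0,"yaw":0},{"hand":1,"dx":0,"dy":0.5,"dz":0,"yaw":0},{"hand":1,"dx":0,"dy":0.5,"dz":0,"yaw":0}]' | grep -E "posi|force"
python3 f.py
```

```text
position: [0.6408, -0.2026, 0.0258]
force: [0.4, 0.5, 4.1]
F [3.92 3.37 4.27 3.93] 3.87 [ 0.6408 -0.2026  0.0257] 28.05
position: [0.6408, -0.2026, 0.0254]
force: [-0.5, 0.1, 6.2]
F [6.4  5.81 5.83 5.88] 5.98 [ 0.6408 -0.2026  0.0254] 28.5
```

That is the firm stop of the first click, with the force rising steeply to about 5–6 N. I'll ease off slightly and hold for about 0.9 s, then check the reading.

```bash

python3 -m crank '[{"hand":1,"dx":0,"dy":-0.2,"dz":0,"yaw":0},{"hand":1,"dx":0,"dy":-0.2,"dz":0,"yaw":0},{"hand":1,"dx":0,"dy":-0.2,"dz":0,"yaw":0},{"hand":1,"dx":0,"dy":-0.2,"dz":0,"yaw":0},{"hand":1,"dx":0,"dy":-0.2,"dz":0,"yaw":0},{"hand":1,"dx":0,"dy":-0.2,"dz":0,"yaw":0},{"hand":1,"dx":0,"dy":-0.2,"dz":0,"yaw":0},{"hand":1,"dx":0,"dy":-0.2,"dz":0,"yaw":0},{"hand":1,"dx":0,"dy":-0.2,"dz":0,"yaw":0},{"hand":1,"dx":0,"dy":-0.2,"dz":0,"yaw":0}]' | grep -E "posi|force"
python3 f.py
```

```text
position: [0.6408, -0.2026, 0.0256]
force: [0.0, -0.3, 6.0]
F [7.56 6.05 5.7  6.8 ] 6.53 [ 0.6408 -0.2026  0.0256] 29.53
```

It stayed at the stop for over a second (z 0.0256, under 7 N). Now I'll press fully, reading the force.

```bash

python3 -m crank '[{"hand":1,"dx":0,"dy":1,"dz":0,"yaw":0},{"hand":1,"dx":0,"dy":2,"dz":0,"yaw":0},{"hand":1,"dx":0,"dy":3,"dz":0,"yaw":0},{"hand":1,"dx":0,"dy":4,"dz":0,"yaw":0},{"hand":1,"dx":0,"dy":5,"dz":0,"yaw":0},{"hand":1,"dx":0,"dy":6,"dz":0,"yaw":0},{"hand":1,"dx":0,"dy":6,"dz":0,"yaw":0}]' | grep -E "posi|force"
python3 f.py
python3 -m crank '[{"hand":1,"dx":0,"dy":0.7,"dz":0,"yaw":0},{"hand":1,"dx":0,"dy":1.2,"dz":0,"yaw":0},{"hand":1,"dx":0,"dy":1.2,"dz":0,"yaw":0}]' | grep -E "posi|force"
python3 f.py
```

```text
position: [0.6409, -0.2026, 0.0196]
force: [-1.8, 0.1, 9.8]
F [10.26  9.31 10.34 10.54] 10.11 [ 0.6409 -0.2026  0.0198] 30.32
position: [0.641, -0.2027, 0.0193]
force: [-5.9, 0.7, 20.3]
F [20.08 19.79 20.05 20.22] 20.04 [ 0.641  -0.2026  0.0193] 30.77
```

It bottomed: 6.1 mm beyond the click, at 20 N. I'll let it come back up and clear.

```bash

python3 -m crank '[{"hand":1,"dx":0,"dy":-3,"dz":0,"yaw":0},{"hand":1,"dx":0,"dy":-8,"dz":0,"yaw":0},{"hand":1,"dx":0,"dy":-14,"dz":0,"yaw":0},{"hand":1,"dx":0,"dy":-25,"dz":0,"yaw":0},{"hand":1,"dx":0,"dy":-45,"dz":0,"yaw":0},{"hand":1,"dx":0,"dy":-75,"dz":0,"yaw":0},{"hand":1,"dx":0,"dy":-110,"dz":0,"yaw":0},{"hand":1,"dx":0,"dy":-140,"dz":0,"yaw":0},{"hand":1,"dx":0,"dy":-160,"dz":0,"yaw":0},{"hand":1,"dx":0,"dy":-170,"dz":0,"yaw":0},{"hand":1,"dx":0,"dy":-170,"dz":0,"yaw":0},{"hand":1,"dx":0,"dy":-170,"dz":0,"yaw":0}]'
python3 - <<'E'
from h import *
im=bot.grab_frame("scene"); cv2.imwrite("pics/s20.png",im[:,:,::-1])
im=bot.grab_frame("top"); cv2.imwrite("pics/t20.png",im[:,:,::-1])
print(bot.observe()['force'],bot.observe()['clock'])
ci=cam("top")
for col,lo,hi in [("blue",(100,120,120),(120,255,255)),("orange",(10,120,200),(25,255,255))]:
    for c in blobs(im,lo,hi): 
        m=cv2.moments(c); print(col,m['m10']/m['m00'],m['m01']/m['m00'],cv2.contourArea(c))
E
```

```text
clock: 31.77
position: [0.6404, -0.2026, 0.1877]
tool_rot: [-1.571, 0.001, -0.078]
force: [0.1, -0.2, 0.0]
grip_width: -0.0001
[ 0.18760253 -0.61097243 -0.41071783] 31.8667
blue 186.51626189461723 211.7501775316006 1173.5
orange 227.50522398740517 215.54429655073707 1164.5
```

View pics/s20.png

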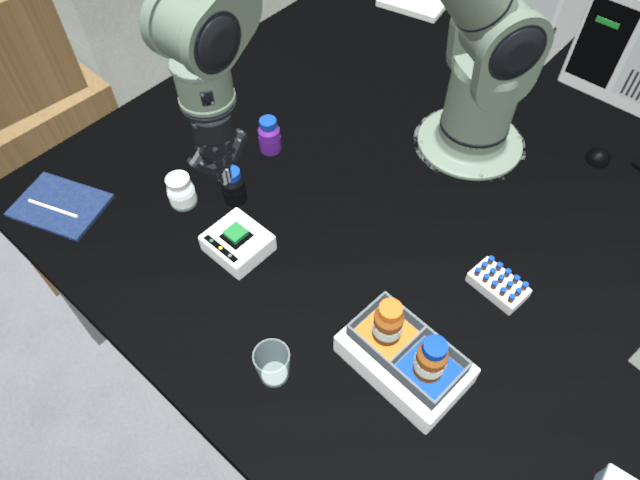

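View pics/t20.png

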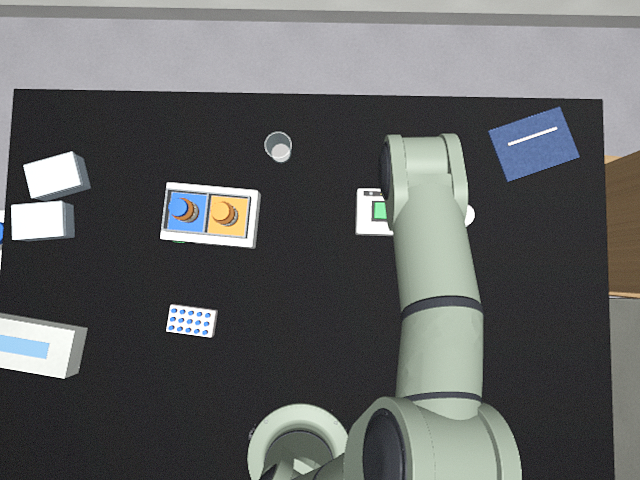

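The bottles stand upright in their matching bays, at about (388,325) and (432,360) in the scene view. The key is up at (235,232), as at the start. The jar, rack and beaker are where they were, and the arm is clear. Handing in.

```bash
python3 -c "
from workcell import bot
print(bot.job_done())"
```

```text
the job is handed in; nothing more can be done
None
```

The job is handed in, at about 32 s of the 72 s. No verdict was reported. Both bottles are in the bays that match their caps, and the key went to its first click, then fully down, and came back up.

**Bottles:** I carried each one by its cap and lowered it until I felt it touch. The tool came down within about 3 mm of the measured bay centres. The last pictures show both upright and released.

**Key:** I held it at the firm stop for over a second, at about 4–6.5 N. One noisy reading there was 7.6 N, but the travel did not change. I then pressed it 6.1 mm further to the bottom, at 20 N. In the last scene picture it is back up.

**Bystanders:** the beaker, vial rack and jar look unmoved in the final pictures, and the arm was clear with no force on it. I judged this by eye and did not re-measure their positions.

**What disagreed:**
- **Fingertips:** they sat about 35 mm higher than the stated TCP. That is why the first grasp landed on the cap instead of the body. I used the cap for both bottles and found the bay floors and the key by force.
- **Refused call:** my first move was refused because its rows lacked some fields. Nothing moved.

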